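# Hook the dust gate open

### The job

Open the extractor's spring-closing dust gate for polishing: take the brass S-hook by its red sleeve, put its down-turned end down through the small hole in the gate's pull tongue (find the hole by light touch, its setting is not known exactly), draw the gate open and set the hook's loop end down over the brass post. Ease off until the post carries the pull, then let go, so that the gate stays held open. Never force the hook or let it snap: 20 N on the extractor, all contacts added up, is the limit; and leave the wheels, insert and scraper where they are.

Things in the scene. Friction and masses are not known exactly. Their poses are not given: they have to be found in the camera images.
- s_hook: Loose twisted brass S-hook, 6 mm wire, level in its rest. Origin: centre of the red sleeve on the shank axis; x along the shank, z up. Sleeve 34 x 12 x 16 mm: pinch the 12 mm (y) from above. At x = +44 mm the wire turns down and ends 29 mm below the axis. At -x it forms a level open loop round (-46, 0, 0) mm, inner radius 9.5, closed towards -x (to x = -61.5), open towards +x.
- hook_tip (a point): Centre of the round end of the hook's down-turned wire: (+42.5, 0, -26) mm in the hook's frame; wire radius 3 mm.
- hook_loop (a point): Centre of the hook's level loop, (-46, 0, 0) mm in the hook's frame.
- hook_rest: Grey fixed rest for the hook, foot 125 x 60 x 8 mm, origin at its underside. Holds the hook with the same x direction, shank axis 60 mm above the table, in an open-topped notch 22 to 29 mm to +x of the sleeve's centre and on a ledge under the loop. Lift the hook straight up.
- extractor: Fixed green dust extractor on a foot plate 315 x 130 x 8 mm. Origin on the table below the closed tongue_mid. x points from the post to the duct box (x = 50 to 160 mm, 67 mm high); the gate opens towards -x. At x = -125 mm, y = 0 stands a steel pillar 32 mm across, its top level with the tongue's (56 mm up); on it the brass post, 10 mm across, 10 mm high, chamfered.
- post_top (a point): Centre of the top of the brass post, 66 mm above the table.
- tongue_mid (a point): Point 56 mm up, moving with the gate; axes as the extractor's. The tongue, a level steel plate 4 mm thick, 40 mm free below, is clamped near it: its 9 mm through hole lies up to 5 mm off this point in x and up to 14 mm off in y, each way (firm setting, not measured). Fixed to the tongue: its end edge 20 mm to -x of the hole, its side edges 35 mm to either side (y); top 56 mm up.
- gate (a joint): Gate opening in m, 0 closed, grows as the tongue is drawn towards the extractor's -x, at most 0.06. A spring closes it: 3.6 N at 0, plus 0.6 N per 10 mm, with slight drag. With the hook in the hole and its loop seated against the post the gate stands at 0.025 to 0.035.
- wheel_stack: Bystander: three grey rubber abrasive wheels, 70 mm across, on a pin on a 90 mm square wooden foot. Origin at its underside. Not to be moved.
- lifter_insert: Bystander: hardened steel lifter insert, 60 x 40 x 34 mm, origin at its underside. Not to be moved.
- scraper: Bystander: deburring scraper with brass handle, 162 mm long along x, lying flat, origin at its underside. Not to be moved.
There are look-alikes about, which are no part of the job. What is shaped like the s_hook but black or pink is not meant.

How it is judged:
By the outcome, as a careful person would: the job done as asked, in the order asked, and still so for the second after the job is handed in, with the robot touching nothing.
It also fails if it takes over 62 s, if anything falls off the work surface, if the arm or the gripper's body presses on something with over 40 N, if the wrist force passes 120 N, or if a joint passes its speed limit or range.

### The arm

A 6-joint arm with a two-finger parallel gripper is mounted at the origin on the work surface. World frame = base frame: x ahead of the robot, y to its left, z up, the work surface at z = 0. Lengths are in m, angles in rad, forces in N, time in s.
With the tool pointing down it reaches from about 0.35 to 0.875 m from the base axis. Payload 4.2 kg.
Tool frame: the origin (TCP) lies at the very end of the fingers, on their centre line; the grasp point (between the pads) lies 19 mm behind it; z points along the fingers, y is the direction in which the jaws open and shut (so a half turn about z gives the same grasp; the last joint's range is limited). The gripper opens to 85 mm and grips with 20 to 120 N. Pads are 22 mm wide; open, the fingers measure 114 mm over their backs; the gripper's body (76 mm by 85 mm) begins 54 mm behind the grasp point. The pads swing forward as they close: fully open they stand 13 mm farther back than shut.
Start: joints at [1.385, 0.385, 0.008, 0, -1.194, -0.259], TCP at [0.269, 0.564, 0.231] pointing down, gripper open.
Joint ranges: [-3.14, 3.14], [-1.21, 2.06], [-1.07, 1.41], [-3.16, 2.05], [-2.99, -0.16], [-3.1, 3.1]. Speed limits (rad/s): [2.79, 2.79, 3.14, 3.14, 3.14, 3.14].

### API

Orientations are given as a unit quaternion [x, y, z, w].
In Python, from workcell import r gives the robot as it stands.
- The arm moves only by the tool send_rows, never from a script. Its argument "increments" is a list of rows, each a list of 7 numbers: the turn, a rotation vector about the tool's x, y, z in degrees, then the shift along the tool's x, y, z in cm, then the opening in per cent of the stroke, from 0 (shut) to 100 (fully open). A call has 1 to 12 rows; each row shifts and turns the commanded pose from where the row before left it, along the tool's axes as they then stand; what a row does not reach is not made up. A row lasts 1/8 s, in which the tool goes at most 62.5 mm and 10.7 degrees, less where a joint would pass 70% of its speed; a pose out of reach is approached as far as the arm can. A call is refused whole if a number of a shift passes 6.25 or a number of a turn 10.7, either way. A call with a gripper value outside its range is refused whole. The fingers move at their own pace and stop on an object; the grip force is fixed at half the most. Time passes only in rows, so rows that do not move let the fingers close. It gives the time, the measured TCP pose, the force and the opening at its end, in the units of the state.
- r.observe(): the state, without advancing time (a new reading comes with each control period).
- r.get_image(name): name is "scene" or "top"; returns the picture (400x640x3 uint8, red, green, blue); there is no depth.
- r.get_calibration(name): a dict with "fx", "fy", "cx", "cy" (pixels), "extrinsics" (4x4, takes a point from world to camera coordinates). Camera axes: x right, y up, looking along -z (the intrinsics and any distortion apply to the point x, -y, -z); pixel columns grow to the right and rows downward; lengths in m; the calibration is good to about 2 mm. A picture is of the moment at which its call begins. get_calibration takes no time and is no camera call.
- r.job_done(): hands the job in, once; it reports no verdict.
Trained networks look in the newest picture that a camera, given by its name, has taken for a name from the list of things; names that differ only in an ending like _2 or _b are one class to them, and where a whole thing is asked for, a point or a joint stands for the part that bears it (a point fixed in the world has none). Each returns a list of dicts, best first, with "conf" (0 to 1); they miss things now and then, are a little off and sometimes report something else, mostly with a low value. They report only what shows in the picture. A call takes as long as a camera call. They do not tell look-alikes from the thing itself.
- r.spot_in(target, camera): "centre" ([column, row] as shares, 0 to 1, of the picture: columns of its width, rows of its height, amid what is visible of it).
- r.outline_of(target, camera): "region" (400x640 bool, what is visible of it) and "centre" ([column, row] as shares, 0 to 1, of the picture: columns of its width, rows of its height, amid what is visible of it).
- r.mark_of(target, camera): "centre" ([column, row] as shares, 0 to 1, of the picture: columns of its width, rows of its height: a listed point, or the origin of a listed thing).
The state is a dict: "clock": time; "joint_positions": joint angles; "joint_velocities": joint speeds; "tau": joint torques, N m; "tcp_pos": TCP position; "tool_rot": TCP orientation; "contact_force": force on the tool from outside, world axes, zero at the start; "moment": the same for the moment, N m; "opening": finger opening in m.
Only numpy, scipy, OpenCV 4.12 (cv2) and the standard library are available. Lean on these libraries where they do the work, as an engineer would, in place of code of your own. Each camera call takes 0.05 s, during which the arm holds its last target.

## Working session

There is one attempt and no reset: what is moved stays moved. The work goes in short steps, Python scripts to look and compute and a tool call to move; the robot and the scene stay as the last step left them, time stands still between calls to the robot, and variables do not carry over. Pictures are saved under pics/ and viewed, and the job is handed in when it is done.

Besides the shell and the picture viewer there is one more tool, called after ">>>" as name(argument=value, ...) on one line, values as JSON. send_rows: Moves the arm, as the interface text tells. Its arguments: {"type":"object","properties":{"increments":{"type":"array"}},"required":["increments"]}

```bash
ls; mkdir -p pics
python3 - <<'E'
from workcell import r
import cv2,json
for n in("scene","top"):
    im=r.get_image(n); cv2.imwrite(f"pics/{n}0.png",im[:,:,::-1])
    c=r.get_calibration(n); print(n,c)
for t in("s_hook","hook_tip","hook_loop","hook_rest","extractor","post_top","tongue_mid"):
    for cam in("scene","top"):
        print(t,cam,[(round(d['conf'],2),round(d['centre'][0]*640,1),round(d['centre'][1]*400,1)) for d in r.mark_of(t,cam)])
print(r.observe())
E
```

```text
pics
scene {'fx': 421.2412203997638, 'fy': 421.2412203997638, 'cx': 320.96223710477796, 'cy': 196.6190745727629, 'extrinsics': array([[ 0.74424832,  0.66788219, -0.00527426, -0.3904485 ],
       [-0.47850275,  0.53869112,  0.69343132,  0.2479365 ],
       [ 0.46597162, -0.51356135,  0.72050343, -1.37759878],
       [ 0.        ,  0.        ,  0.        ,  1.        ]])}
top {'fx': 520.1408321856164, 'fy': 520.1408321856164, 'cx': 312.36101180944127, 'cy': 198.14546159216658, 'extrinsics': array([[ 0.00564855, -0.99987381,  0.01484793, -0.04905374],
       [ 0.98816543,  0.00785726,  0.15319057, -0.57211883],
       [-0.15328791,  0.0138069 ,  0.98808511, -1.57284008],
       [ 0.        ,  0.        ,  0.        ,  1.        ]])}
s_hook scene [(0.76, 179.0, 298.1), (0.74, 162.0, 250.9), (0.67, 206.9, 213.5), (0.56, 236.2, 244.6)]
s_hook top [(0.72, 370.9, 269.6), (0.64, 423.3, 263.2), (0.55, 439.2, 223.3), (0.44, 387.5, 213.7)]
hook_tip scene [(0.79, 253.3, 257.9), (0.69, 203.9, 202.9), (0.6, 161.8, 287.5)]
hook_tip top [(0.63, 385.2, 204.0), (0.62, 440.8, 237.5), (0.52, 436.9, 276.2
[... 504 characters left out ...]
7, 195.0)]
{'clock': 0.8, 'joint_positions': array([ 1.38458531e+00,  3.84637248e-01,  7.90960562e-03, -2.28965784e-05,
       -1.19399249e+00, -2.58589618e-01]), 'joint_velocities': array([-0.00041306,  0.0003056 , -0.00062772, -0.00021462,  0.0009109 ,
       -0.00013501]), 'tau': array([-3.74903648e-04, -3.92035425e+01,  1.88607949e+01,  4.19022471e+00,
       -3.02818135e-04,  1.63305955e-06]), 'tcp_pos': array([0.26889189, 0.56417666, 0.23135036]), 'tool_rot': array([ 9.75369889e-01, -2.20575563e-01, -1.20167031e-05, -3.76860826e-05]), 'contact_force': array([ 0.60058525,  0.34953375, -0.15215684]), 'moment': array([-0.06164035,  0.00773592,  0.01042403]), 'opening': 0.0856181150169135}
```

View pics/scene0.png

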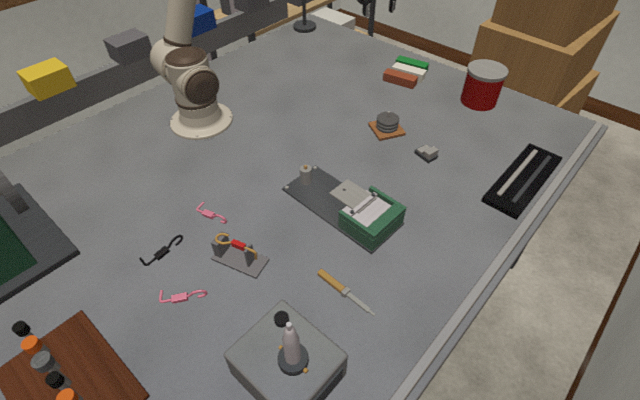

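View pics/top0.png

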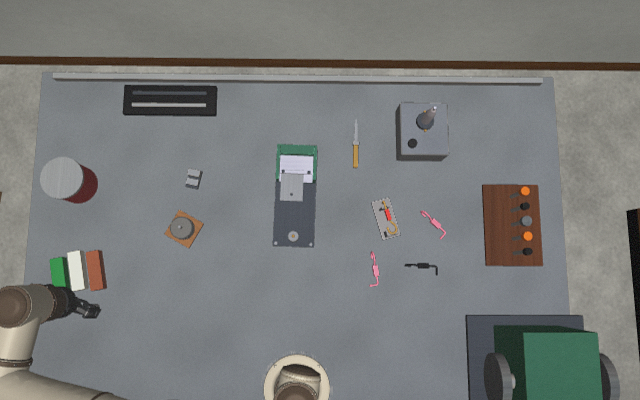

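Run:
```python
import cv2
a=cv2.imread('pics/top0.png');cv2.imwrite('pics/topc0.png',cv2.resize(a[150:300,240:460],None,fx=3.6,fy=3.6,interpolation=cv2.INTER_CUBIC))
a=cv2.imread('pics/scene0.png');cv2.imwrite('pics/scenec0.png',cv2.resize(a[130:320,140:400],None,fx=3,fy=3,interpolation=cv2.INTER_CUBIC))
```

```text
(no output)
```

View pics/topc0.png

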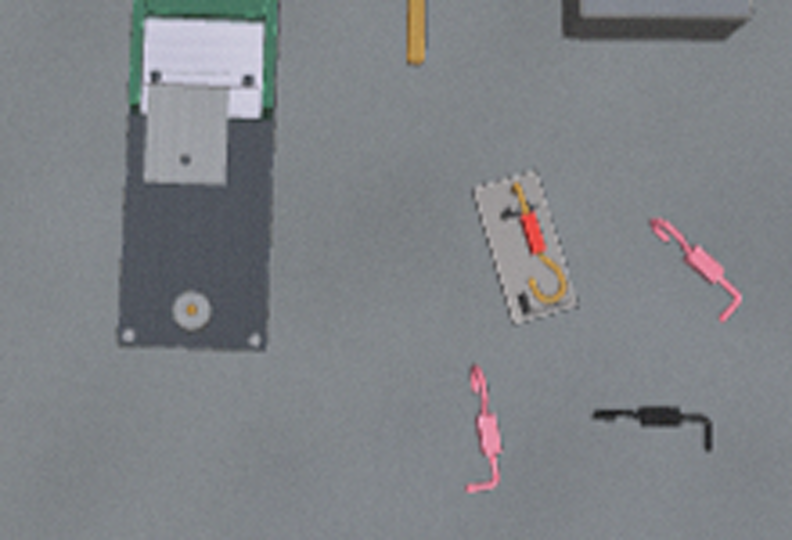

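View pics/scenec0.png

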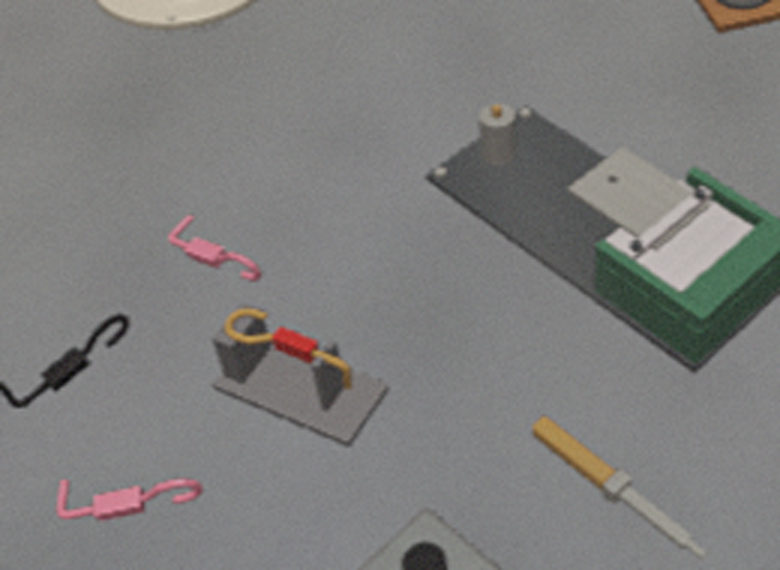

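Candidates for the hook: brass/red in its rest at top (388,214) / scene (237,245); pink look-alikes at top (375,269) and (433,223); black one at top (423,266). Chosen: the brass one with the red sleeve, and the close crops confirm it. The tongue hole shows at top ≈(291.7,194.4) and the post at ≈(293,236).

```bash
cat > h.py <<'E'
import numpy as np,cv2
from scipy.optimize import least_squares
def proj(c,P):
    P=np.atleast_2d(P); E=c['extrinsics']; q=P@E[:3,:3].T+E[:3,3]
    return np.c_[c['cx']+c['fx']*q[:,0]/-q[:,2], c['cy']+c['fy']*-q[:,1]/-q[:,2]]
def ray_z(c,uv,z):
    E=c['extrinsics'];R=E[:3,:3];t=E[:3,3]; o=-R.T@t
    d=R.T@np.array([(uv[0]-c['cx'])/c['fx'],-(uv[1]-c['cy'])/c['fy'],-1]); s=(z-o[2])/d[2]; return o+s*d
def wc(w): # centroid+angle of weights
    v,u=np.mgrid[:w.shape[0],:w.shape[1]]; s=w.sum(); return np.array([(u*w).sum()/s,(v*w).sum()/s])
E
python3 - <<'E'
from workcell import r
from h import *
av={}
for n in("top","scene"):
    av[n]=np.mean([r.get_image(n).astype(float) for _ in range(4)],0); np.save(f'pics/{n}.npy',av[n])
    cal=r.get_calibration(n)
    a=av[n]; red=np.clip(a[:,:,0]-np.maximum(a[:,:,1],a[:,:,2])-25,0,None)
    box={'top':(375,400,195,232),'scene':(215,262,228,262)}[n]
    m=np.zeros_like(red); m[box[2]:box[3],box[0]:box[1]]=1
    red*=m; pk=red*(a[:,:,2]<a[:,:,0]*0.6)
    # exclude brass: g-b small
    pk*=(a[:,:,1]-a[:,:,2]<0.35*(a[:,:,0]-a[:,:,2])+1)
    c=wc(pk); print(n,'red',c, ray_z(cal,c,.064))
    for t in("hook_rest","extractor","gate","hook_tip","s_hook"):
        for d in r.outline_of(t,n)[:4]:
            reg=d['region'].astype(np.uint8)
            if reg.sum()<5: continue
            (pc,sz,ang)=cv2.minAreaRect(cv2.findNonZero(reg)); print(n,t,round(d['conf'],2),np.round(pc,1),np.round(sz,1),round(ang,1))
# crops
a=av['top'];cv2.imwrite('pics/t1.png',cv2.resize(a[180:245,265:325,::-1].astype('uint8'),None,fx=9,fy=9,interpolation=cv2.INTER_CUBIC))
cv2.imwrite('pics/t2.png',cv2.resize(a[190:245,365:405,::-1].astype('uint8'),None,fx=10,fy=10,interpolation=cv2.INTER_CUBIC))
a=av['scene'];cv2.imwrite('pics/s1.png',cv2.resize(a[150:250,280:410,::-1].astype('uint8'),None,fx=6,fy=6,interpolation=cv2.INTER_CUBIC))
cv2.imwrite('pics/s2.png',cv2.resize(a[225:285,205:275,::-1].astype('uint8'),None,fx=10,fy=10,interpolation=cv2.INTER_CUBIC))
E
```

```text
top red [387.70507325 214.18295728] [ 0.52152729 -0.27599529  0.064     ]
top extractor 0.97 [295.1 195.9] [ 41.1 102.6] 2.6
top gate 0.98 [296. 178.] [46. 34.] 90.0
top hook_tip 0.66 [422.3 266.2] [33.9  9.3] 16.2
top hook_tip 0.63 [433.3 221.7] [32.6  6. ] 43.6
top s_hook 0.64 [390.6 220.9] [25.   8.5] 80.5
top s_hook 0.47 [433.2 222.8] [33.6  8. ] 52.0
scene red [237.70820678 243.71038896] [ 0.52135032 -0.27602566  0.064     ]
scene hook_rest 0.82 [237.7 255. ] [60.2 30.1] 23.7
scene hook_rest 0.23 [345.6 201. ] [119.5  57.2] 34.5
scene extractor 0.66 [236.2 245.1] [46.1 10.7] 26.6
scene gate 0.61 [358.2 201.1] [53.9 32.2] 38.7
scene gate 0.44 [345.8 200.3] [117.7  58. ] 36.0
scene hook_tip 0.69 [162.2 250. ] [11.4 48.5] 56.3
scene hook_tip 0.63 [183.  296.7] [ 9.2 46.4] 77.5
scene hook_tip 0.55 [236.4 243.6] [47.2 13.4] 22.1
scene hook_tip 0.49 [211.3 214.7] [30.8  9.2] 33.7
scene s_hook 0.64 [210.3 215.2] [30.2  8.7] 36.0
scene s_hook 0.61 [236.2 244.6] [43.   9.8] 18.4
scene s_hook 0.52 [182.  296.1] [13.4 48.2] 88.4
scene s_hook 0.48 [162.5 250.8] [11.6 48.7] 59.3
```

View pics/t1.png

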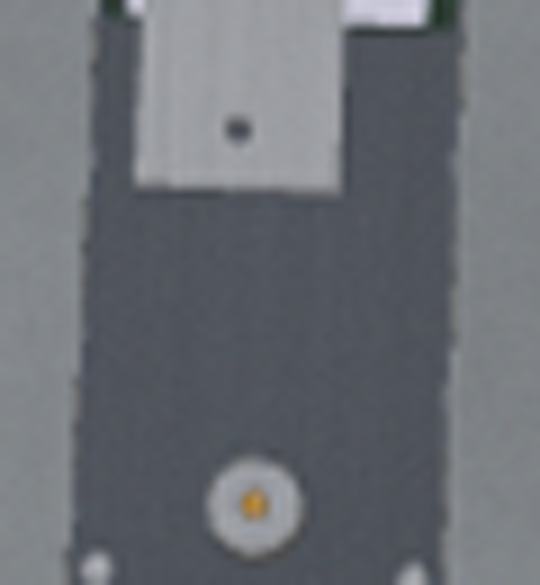

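View pics/t2.png

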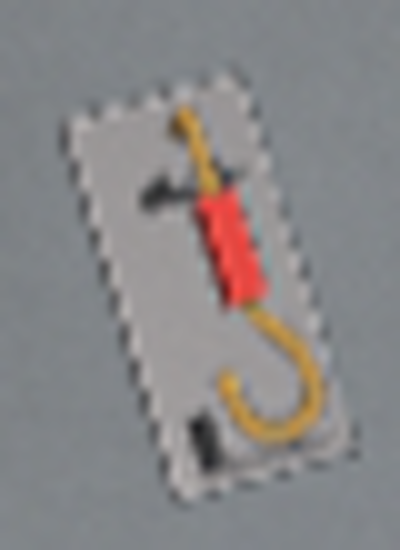

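View pics/s1.png

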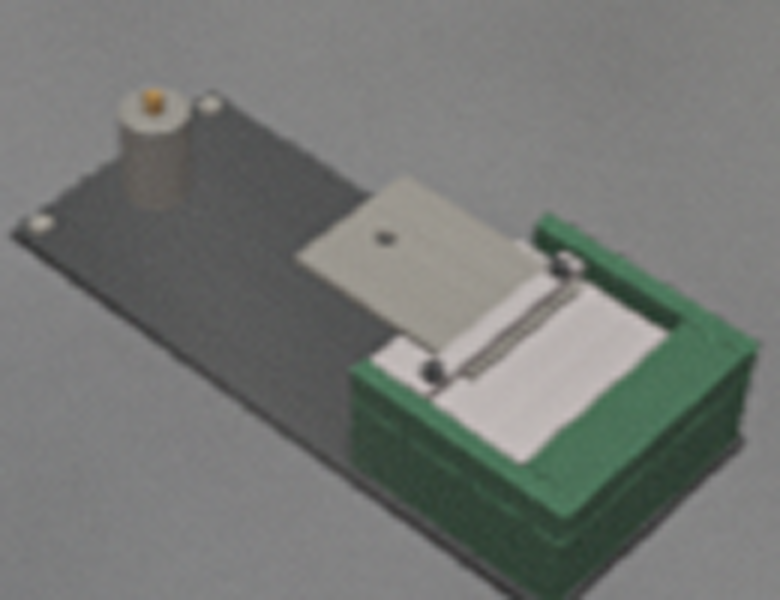

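View pics/s2.png

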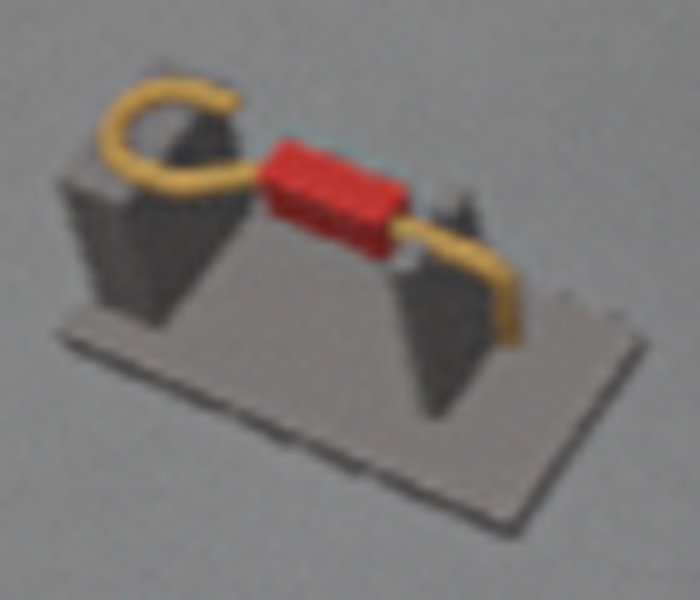

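```bash
cat > fit.py <<'E'
from workcell import r
from h import *
ct,cs=r.get_calibration("top"),r.get_calibration("scene")
def px(u,v,f,x0,y0): return ((u+.5)/f-.5+x0,(v+.5)/f-.5+y0)
T1=lambda u,v:('t',px(u,v,9,265,180)); S1=lambda u,v:('s',px(u,v,6,280,150))
T2=lambda u,v:('t',px(u,v,10,365,190)); S2=lambda u,v:('s',px(u,v,10,205,225))
def loc(p,P):
    c,s=np.cos(p[2]),np.sin(p[2]);P=np.atleast_2d(P)
    return np.c_[p[0]+c*P[:,0]-s*P[:,1],p[1]+s*P[:,0]+c*P[:,1],P[:,2]]
def res(p,obs):
    o=[]
    for f,(k,uv),w in obs: o+=list(w*(proj(ct if k=='t' else cs,loc(p,f(p)))[0]-uv))
    return o
# extractor: p = x y yaw hx hy w fx
e=[(lambda p:(-.125,0,.0635),T1(254,503),2),(lambda p:(-.125,0,.0625),S1(153,104),2),
(lambda p:(-.125,0,.056),T1(255,506),2),
(lambda p:(p[3],p[4],.055),T1(238,129),2),(lambda p:(p[3],p[4],.055),S1(386,239),2),
(lambda p:(p[3]-.02,p[4]+.035,.056),T1(135,187),1),(lambda p:(p[3]-.02,p[4]-.035,.056),T1(341,191),1),
(lambda p:(p[3]-.02,p[4]+.035,.056),S1(405,177),1),(lambda p:(p[3]-.02,p[4]-.035,.056),S1(296,256),1),
(lambda p:(.05,-p[5],.067),S1(350,368),1),(lambda p:(.16,-p[5],.067),S1(565,518),1),(lambda p:(.16,p[5],.067),S1(757,343),1),
(lambda p:(p[6],-.065,.008),S1(14,233),1),(lambda p:(p[6],.065,.008),S1(218,93),1),
]
if __name__=="__main__":
    s=least_squares(res,[.6,.03,0,0,0,.06,-.155],args=(e,)); p=s.x
    print('extr',np.round(p,4),'yawdeg',np.degrees(p[2])); print(np.round(np.array(res(p,e)).reshape(-1,2),1).tolist())
    print('hole',loc(p,(p[3],p[4],.056)),'post',loc(p,(-.125,0,.066)))
    # rest: p=x y yaw (foot origin = centre?)
    q=[(lambda p,a=a,b=b:(a*.0625,b*.03,.008),o,1) for a,b,o in [(1,1,T2(72,122)),(1,-1,T2(230,75)),(-1,-1,T2(352,450)),(-1,1,T2(185,492)),(-1,-1,S2(62,332)),(1,-1,S2(513,522)),(1,1,S2(645,343))]]
    s=least_squares(res,[.52,-.27,.3],args=(q,)); p2=s.x
    print('rest',np.round(p2,4),np.degrees(p2[2])); print(np.round(np.array(res(p2,q)).reshape(-1,2),1).tolist())
    # hook x y yaw
    k=[(lambda p:(.017,-.006,.068),S2(405,186),0),(lambda p:(-.0615+.003,0,.063),T2(278,433),1),
    (lambda p:(.0425,0,.063),T2(183,122),1),(lambda p:(.0425,0,.060),S2(503,272),1),(lambda p:(.0425,-0.,.033),S2(510,335),1)]
    def res3(p):
        o=res(p,k)
        for c,a in((ct,(387.705,214.183)),(cs,(237.708,243.710))):
            B=loc(p,[(x,y,z) for x in(-.017,.017) for y in(-.006,.006) for z in(.052,.068)])
            h=cv2.convexHull(proj(c,B).astype(np.float32)); m=cv2.moments(h); o+=[2*(m['m10']/m['m00']-a[0]),2*(m['m01']/m['m00']-a[1])]
        return o
    s=least_squares(res3,[.52,-.276,.3]); print('hook',np.round(s.x,4),np.degrees(s.x[2])); print(np.round(np.array(s.fun).reshape(-1,2),1).tolist())
E
python3 fit.py
```

```text
extr [ 0.5797  0.0097 -0.0331  0.0038  0.0118  0.0615 -0.1501] yawdeg -1.8971284269653508
[[0.1, -0.2], [-0.4, -1.2], [-0.0, -0.5], [-0.2, -0.2], [-0.5, 0.2], [-0.3, -0.7], [-0.5, -0.2], [-0.2, -0.4], [-0.3, 0.2], [0.0, 0.2], [0.1, 0.0], [0.1, 0.2], [0.1, 0.2], [-0.5, 0.3]]
hole [[0.5838972  0.02137547 0.056     ]] post [[0.45474982 0.01382992 0.066     ]]
rest [ 0.5173 -0.2774  0.2809] 16.092706347267434
[[-1.1, -0.3], [1.1, -0.6], [0.5, -0.5], [-1.0, 0.5], [-0.6, 0.0], [-0.3, 0.7], [0.1, -1.1]]
hook [ 0.5203 -0.2746  0.2697] 15.451146883147103
[[-0.0, 0.0], [0.3, 0.2], [0.5, -0.4], [-0.8, -0.8], [-0.1, 0.0], [-1.3, 1.1], [0.9, 0.9]]
```

>>> send_rows(increments=[[0,0,-10.3,0,0,0,60],[0,0,-10.3,0,0,0,60],[0,0,-10.3,0,0,0,50],[0,0,-10.3,0,0,0,50],[0,0,0,0.1,5.5,0,50],[0,0,0,0.1,5.5,0,50],[0,0,0,0.1,5.5,0,50],[0,0,0,0.1,5.5,0,50]])

```text
clock: 2.7
tcp_pos: [0.3326, 0.3519, 0.2316]
tool_rot: [0.991, 0.137, 0.0, -0.0]
contact_force: [1.7, 0.5, 0.6]
opening: 0.0426
```

```bash
cat > st.py <<'E'
from workcell import r
import numpy as np
from scipy.spatial.transform import Rotation as R
def st():
    s=r.observe(); M=R.from_quat(s['tool_rot']).as_matrix()
    print('t',round(s['clock'],2),'tcp',np.round(s['tcp_pos']*1000,2),'yaw',round(np.degrees(np.arctan2(M[1,0],M[0,0])),2),'tilt',np.round(np.degrees(M[:2,2]),2),'F',np.round(s['contact_force'],2),'M',np.round(s['moment'],3),'open',round(s['opening']*1000,2),'q',np.round(s['joint_positions'],2))
    return s,M
def to(target,M,p):  # tool-frame cm
    return np.round(M.T@(np.array(target)-p)*100,3)
if __name__=="__main__":
    import sys
    s,M=st()
    if len(sys.argv)>3: print('tool shift cm',to([float(a) for a in sys.argv[1:4]],M,s['tcp_pos']))
E
python3 st.py 0.5205 -0.2746 0.12
```

```text
t 2.7 tcp [332.62 351.85 231.55] yaw 15.75 tilt [0.03 0.03] F [1.67 0.52 0.61] M [ 0.03  -0.11   0.011] open 42.65 q [ 1.15  0.14 -0.33  0.   -1.1   0.7 ]
tool shift cm [ 1.077 65.397 11.134]
```

>>> send_rows(increments=[[0,0,0,0.1,5.95,0.5,50],[0,0,0,0.1,5.95,0.5,50],[0,0,0,0.1,5.95,1,50],[0,0,0,0.1,5.95,1,50],[0,0,0,0.1,5.95,1,50],[0,0,0,0.1,5.95,1,40],[0,0,0,0.1,5.95,1,40],[0,0,0,0.1,5.95,1,40],[0,0,0,0.1,5.95,1,40],[0,0,0,0.1,5.95,1.5,40],[0,0,0,0.1,5.9,1.5,40],[0,0,0,0,0,0,40]])

```text
clock: 4.2
tcp_pos: [0.5198, -0.2764, 0.1191]
tool_rot: [0.991, 0.134, -0.001, -0.0]
contact_force: [-0.2, 0.7, -0.2]
opening: 0.034
```

Run:
```python
from st import *
import cv2
s,M=st()
for t in [(0.5205,-.2746,.041)]: print(to(t,M,s['tcp_pos']))
a=r.get_image('top');cv2.imwrite('pics/t3.png',cv2.resize(a[160:260,330:450,::-1],None,fx=6,fy=6,interpolation=cv2.INTER_CUBIC))
a=r.get_image('scene');cv2.imwrite('pics/s3.png',cv2.resize(a[190:290,185:295,::-1],None,fx=6,fy=6,interpolation=cv2.INTER_CUBIC))
```

```text
t 4.2 tcp [ 519.79 -276.39  119.06] yaw 15.42 tilt [-0.16  0.02] F [-0.2   0.71 -0.22] M [ 0.082  0.041 -0.08 ] open 34.02 q [-0.21  0.43 -0.23  0.   -0.92  2.05]
[ 0.137 -0.145  7.805]
```

View pics/t3.png

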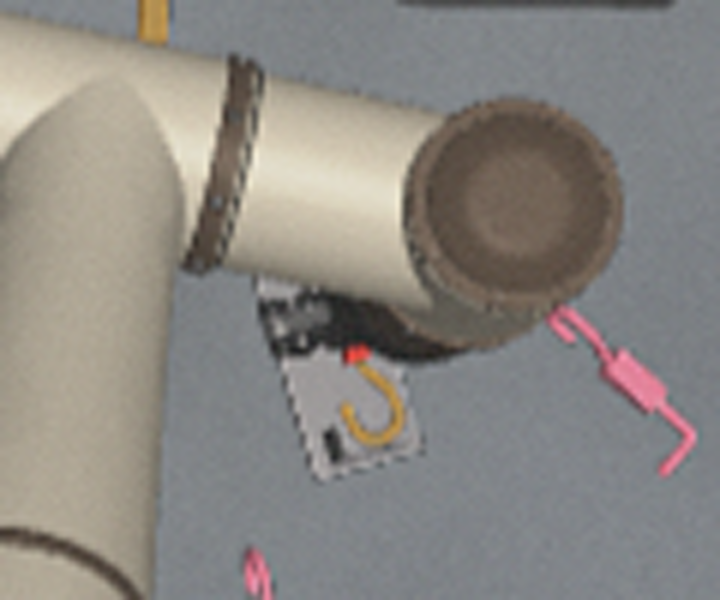

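View pics/s3.png

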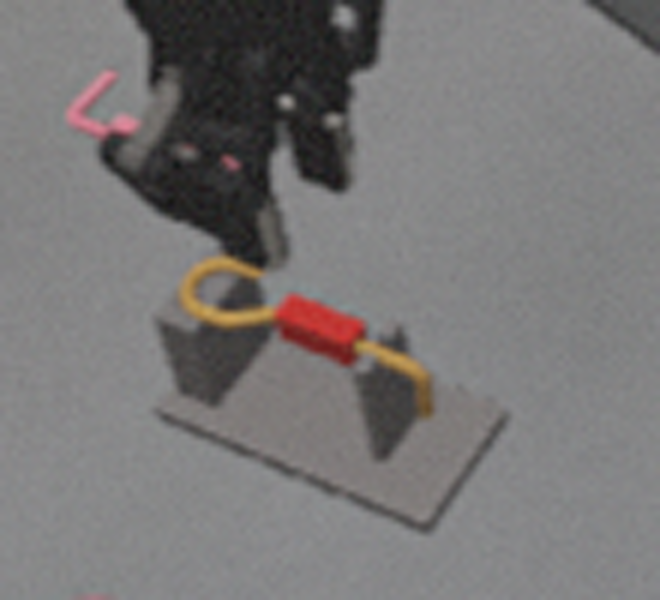

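>>> send_rows(increments=[[0,0,0,0.07,-0.08,2,40],[0,0,0,0.07,-0.07,2,40],[0,0,0,0,0,2,40],[0,0,0,0,0,1.2,40],[0,0,0,0,0,0.6,40],[0,0,0,0,0,0,30],[0,0,0,0,0,0,22]])

```text
clock: 5.18
tcp_pos: [0.5215, -0.2715, 0.0441]
tool_rot: [0.991, 0.137, 0.001, 0.0]
contact_force: [-0.4, -0.7, 0.2]
opening: 0.019
```

Run:
```python
from st import *
import cv2
s,M=st()
a=r.get_image('scene');cv2.imwrite('pics/s4.png',cv2.resize(a[200:280,195:285,::-1],None,fx=8,fy=8,interpolation=cv2.INTER_CUBIC))
```

```text
t 5.17 tcp [ 521.53 -271.45   44.08] yaw 15.73 tilt [ 0.08 -0.03] F [-0.42 -0.7   0.22] M [-0.18  -0.013 -0.052] open 19.02 q [-0.2   0.52 -0.31  0.   -0.74  2.05]
```

View pics/s4.png

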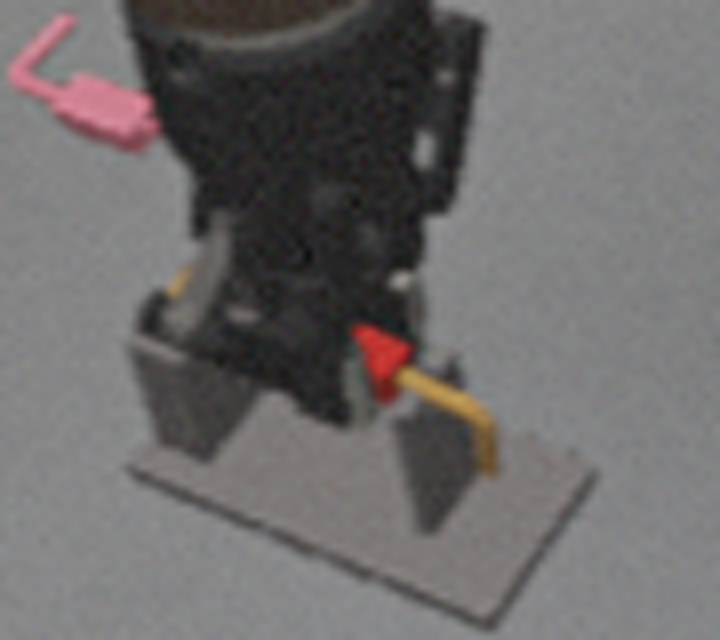

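>>> send_rows(increments=[[0,0,0,-0.1,0.3,0.2,22],[0,0,0,0,0,0.1,22],[0,0,0,0,0,0,22]])

```text
clock: 5.6
tcp_pos: [0.5207, -0.2745, 0.0402]
tool_rot: [0.991, 0.137, -0.0, -0.0]
contact_force: [0.1, 0.4, 0.2]
opening: 0.0186
```

Run:
```python
from st import *
import cv2
s,M=st()
print(to((.5205,-.2746,.041),M,s['tcp_pos']))
a=r.get_image('scene');cv2.imwrite('pics/s5.png',cv2.resize(a[200:280,195:285,::-1],None,fx=8,fy=8,interpolation=cv2.INTER_CUBIC))
```

```text
t 5.6 tcp [ 520.74 -274.49   40.22] yaw 15.7 tilt [-0.01  0.  ] F [0.11 0.44 0.21] M [0.032 0.012 0.002] open 18.63 q [-0.21  0.52 -0.31 -0.   -0.74  2.06]
[-0.026  0.004 -0.078]
```

View pics/s5.png

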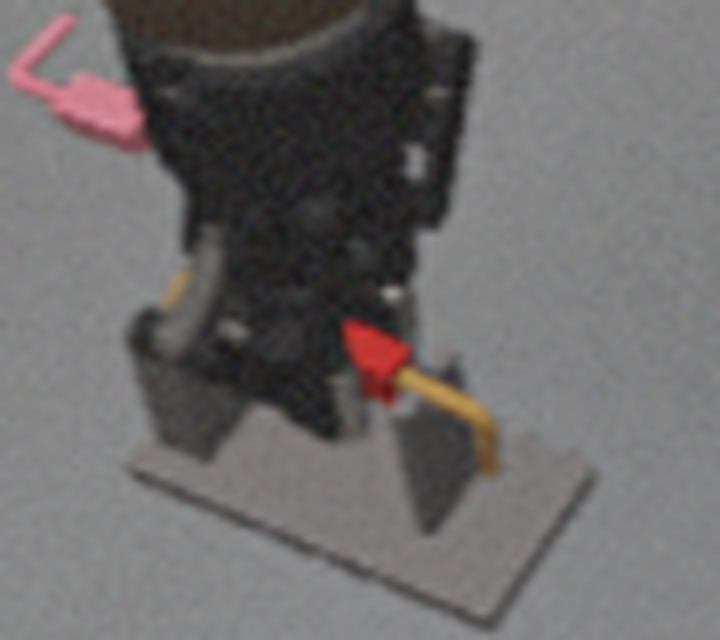

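>>> send_rows(increments=[[0,0,0,0,0,0,16],[0,0,0,0,0,0,14],[0,0,0,0,0,0,12],[0,0,0,0,0,0,10],[0,0,0,0,0,0,10]])

```text
clock: 6.28
tcp_pos: [0.5212, -0.2749, 0.0405]
tool_rot: [0.991, 0.137, 0.0, 0.0]
contact_force: [1.3, -4.0, -1.8]
opening: 0.0107
```

```bash
python3 st.py
```

```text
t 6.28 tcp [ 521.19 -274.89   40.49] yaw 15.71 tilt [ 0.05 -0.04] F [ 1.35 -4.04 -1.77] M [-1.375 -0.207 -0.058] open 10.74 q [-0.21  0.52 -0.31  0.   -0.74  2.06]
```

>>> send_rows(increments=[[0,0,0,0,0.06,0,5],[0,0,0,0,0,0,5],[0,0,0,0,0,0,5]])

```text
clock: 6.65
tcp_pos: [0.5212, -0.2749, 0.0404]
tool_rot: [0.991, 0.137, 0.0, 0.0]
contact_force: [0.7, -1.8, 0.7]
opening: 0.0107
```

```bash
python3 st.py
```

```text
t 6.65 tcp [ 521.17 -274.94   40.44] yaw 15.72 tilt [ 0.02 -0.  ] F [ 0.7  -1.79  0.69] M [-0.71  -0.203 -0.079] open 10.71 q [-0.21  0.52 -0.31 -0.   -0.74  2.06]
```

>>> send_rows(increments=[[0,0,0,0,0.05,0,5],[0,0,0,0,0,-0.5,5],[0,0,0,0,0,-1.5,5],[0,0,0,0,0,-2,5],[0,0,0,0,0,-2,5],[0,0,0,0,0,-1.5,5],[0,0,0,0,0,-0.5,5],[0,0,0,0,0,0,5],[0,0,0,0,0,0,5]])

```text
clock: 7.78
tcp_pos: [0.5205, -0.2753, 0.1195]
tool_rot: [0.991, 0.137, -0.001, -0.0]
contact_force: [-0.0, -0.2, -1.0]
opening: 0.0112
```

Run:
```python
from st import *
import cv2
s,M=st()
a=r.get_image('scene');cv2.imwrite('pics/s6.png',cv2.resize(a[180:280,185:285,::-1],None,fx=6,fy=6,interpolation=cv2.INTER_CUBIC))
```

```text
t 7.78 tcp [ 520.54 -275.3   119.49] yaw 15.7 tilt [-0.1   0.04] F [-0.04 -0.18 -1.04] M [ 0.021 -0.038 -0.013] open 11.2 q [-0.21  0.43 -0.23 -0.   -0.92  2.06]
```

View pics/s6.png

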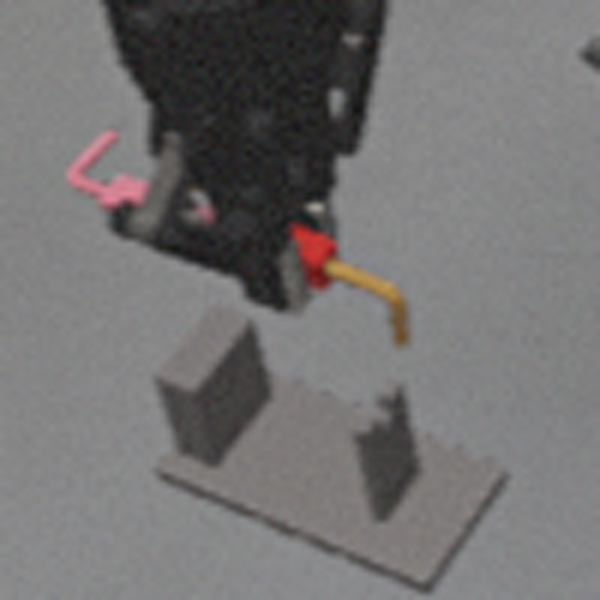

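>>> send_rows(increments=[[0,0,10.4,0,0,0,5],[0,0,0,0.4,-2.4,0,5],[0,0,0,0.8,-4.8,0,5],[0,0,0,0.8,-4.8,0,5],[0,0,0,0.8,-4.8,0,5],[0,0,0,0.8,-4.8,0,5],[0,0,0,0.8,-4.8,0,5],[0,0,0,0.4,-2.5,0,5],[0,0,0,0,0,0,5],[0,0,0,0,0,0,5],[0,0,0,0,0,0,5]])

```text
clock: 9.2
tcp_pos: [0.5419, 0.0157, 0.1201]
tool_rot: [0.999, 0.046, -0.0, 0.0]
contact_force: [-0.1, -0.8, -2.4]
opening: 0.0109
```

Run:
```python
from st import *
from h import *
s,M=st()
print(to((.5416,.0175,.1195),M,s['tcp_pos']))
x=M[:,0]
for n,b,f in(('top',(265,345,150,250),6),('scene',(270,400,100,220),6)):
    c=r.get_calibration(n); im=np.mean([r.get_image(n).astype(float) for _ in range(3)],0)
    a=im[:,:,::-1].astype('uint8');cv2.imwrite(f'pics/{n}7.png',cv2.resize(a[b[2]:b[3],b[0]:b[1]],None,fx=f,fy=f,interpolation=cv2.INTER_CUBIC))
    tip=s['tcp_pos']+np.array([0,0,.019])+x*.0425+np.array([0,0,-.026]); print(n,'pred tip px',proj(c,tip),proj(c,s['tcp_pos']+np.array([0,0,.019])))
    print('mark',[(round(d['conf'],2),np.round(np.array(d['centre'])*[640,400],1)) for d in r.mark_of('hook_tip',n)])
```

```text
t 9.2 tcp [541.91  15.7  120.08] yaw 5.23 tilt [-0.04 -0.01] F [-0.09 -0.78 -2.35] M [-0.004 -0.048  0.06 ] open 10.85 q [ 0.33  0.35 -0.35 -0.   -0.87  1.33]
[-0.015 -0.182  0.058]
top pred tip px [[291.00748038 190.53855387]] [[291.9332062  203.34969458]]
mark [(0.59, array([373.3, 285.7])), (0.5, array([439.6, 237.1])), (0.44, array([434.7, 274.8]))]
scene pred tip px [[344.12166577 173.26599017]] [[330.18762501 158.47500297]]
mark [(0.66, array([163.2, 292.8])), (0.45, array([202.1, 201.7])), (0.4, array([341.5, 172.4]))]
```

View pics/top7.png

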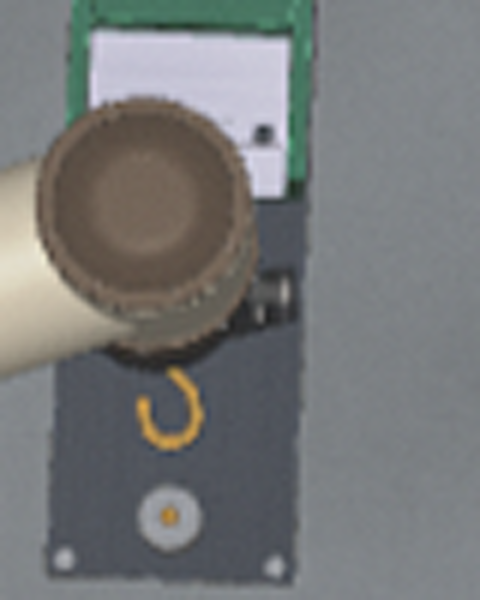

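View pics/scene7.png

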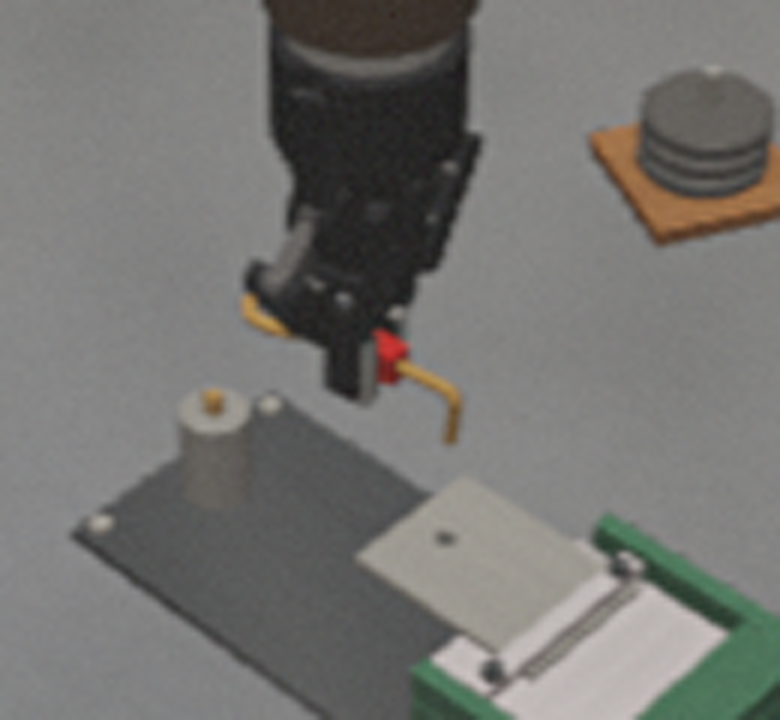

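Run:
```python
from st import *
from h import *
s,M=st()
ct,cs=r.get_calibration('top'),r.get_calibration('scene')
px=lambda u,v,f,x0,y0: np.array([(u+.5)/f-.5+x0,(v+.5)/f-.5+y0])
S=lambda u,v:px(u,v,6,270,100);T=lambda u,v:px(u,v,6,265,150)
g=s['tcp_pos']+[0,0,.019]
obs=[(cs,(.0425,0,-.026),S(451.5,434)),(cs,(.044,0,0),S(455,391)),(ct,(-.0585,0,0),T(169,442)),(ct,(-.046,-.0125,0),T(196,410)),(ct,(-.046,.0125,0),T(144,410)),]
def pred(p,L):
    y=np.arctan2(M[1,0],M[0,0])+p[2];c,n=np.cos(y),np.sin(y);L=np.array(L)+[p[0],0,0]
    # pitch p[3]
    q=np.array([L[0]*np.cos(p[3])+L[2]*np.sin(p[3]),L[1],-L[0]*np.sin(p[3])+L[2]*np.cos(p[3])])
    return g+[c*q[0]-n*q[1],n*q[0]+c*q[1],q[2]+p[1]]
f=lambda p:np.r_[np.concatenate([proj(c,pred(p,L))[0]-o for c,L,o in obs]),p[1]/.002,p[3]/.03]
z=f(np.zeros(4))[:10].reshape(-1,2);print(np.round(z,1).tolist())
k=least_squares(f,np.zeros(4));print(k.x*[1000,1000,57.3,57.3]);print(np.round(k.fun[:10].reshape(-1,2),1).tolist())
```

```text
t 9.6 tcp [542.15  16.51 120.33] yaw 5.3 tilt [-0. -0.] F [ 0.54  0.48 -1.9 ] M [-0.011  0.002  0.006] open 10.96 q [ 0.33  0.35 -0.35  0.   -0.87  1.33]
[[-0.4, 1.1], [-0.1, 0.6], [0.5, -0.1], [-0.0, 0.6], [0.1, 1.3]]
[ 0.96874422  1.42174788 -0.20066407 -0.5077386 ]
[[-0.0, 0.8], [0.2, 0.3], [0.4, -0.5], [-0.1, 0.2], [-0.0, 0.9]]
```

>>> send_rows(increments=[[0,0,0,-0.14,-0.1,1.2,5],[0,0,0,0,0,1.6,5],[0,0,0,0,0,1.3,5],[0,0,0,0,0,0.6,5],[0,0,0,0,0,0,5],[0,0,0,0,0,0,5],[0,0,0,0,0,0,5]])

```text
clock: 10.48
tcp_pos: [0.541, 0.0177, 0.0738]
tool_rot: [0.999, 0.046, 0.001, -0.0]
contact_force: [-0.3, 0.2, -2.1]
opening: 0.0112
```

Run:
```python
from st import *
from h import *
s,M=st()
for n,b,f in(('top',(265,345,150,250),6),('scene',(290,370,140,215),10)):
    c=r.get_calibration(n); im=np.mean([r.get_image(n).astype(float) for _ in range(3)],0)
    a=im[:,:,::-1].astype('uint8');cv2.imwrite(f'pics/{n}8.png',cv2.resize(a[b[2]:b[3],b[0]:b[1]],None,fx=f,fy=f,interpolation=cv2.INTER_CUBIC))
    tip=s['tcp_pos']+np.array([0,0,.019])+M[:,0]*.0435+np.array([0,0,-.026+.0014]); p=proj(c,tip)[0]; print(tip,n,'pred tip px in crop',(p-[b[0],b[2]]+.5)*f-.5)
```

```text
t 10.47 tcp [541.05  17.69  73.85] yaw 5.32 tilt [0.07 0.02] F [-0.3   0.23 -2.08] M [-0.034 -0.015 -0.014] open 11.16 q [ 0.33  0.41 -0.4   0.   -0.76  1.33]
[0.5843624  0.02172    0.06829841] top pred tip px in crop [156.60514164 260.13513065]
[0.5843624  0.02172    0.06829841] scene pred tip px in crop [545.44900099 462.62971083]
```

View pics/scene8.png

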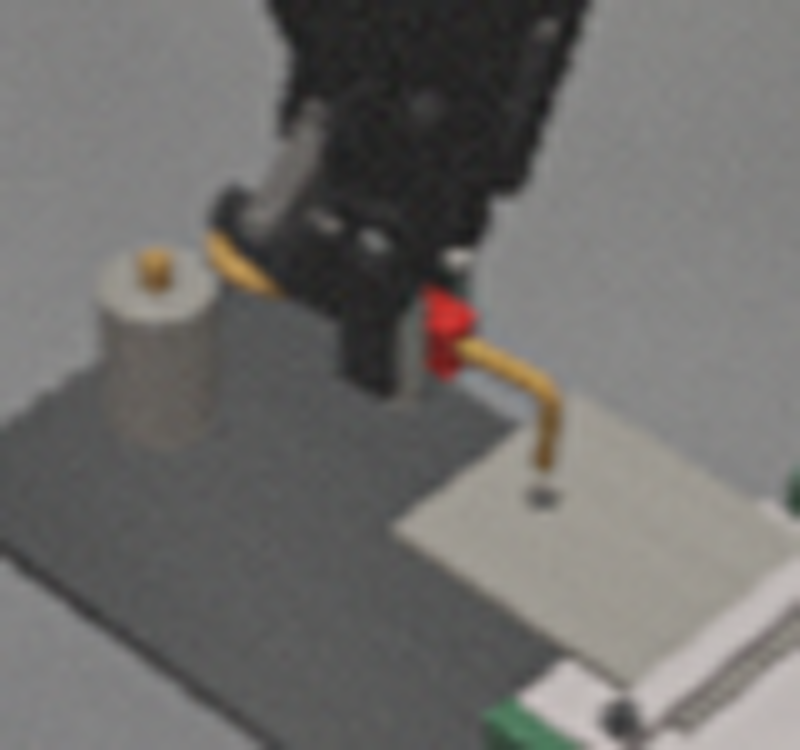

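View pics/top8.png

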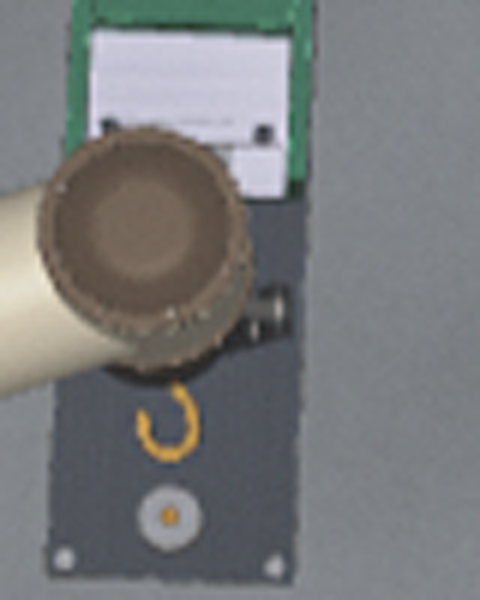

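Run:
```python
from st import *
from h import *
s,M=st()
c=r.get_calibration('scene'); cr=lambda P:(proj(c,P)[0]-[290,140]+.5)*10-.5
print(cr((.58436,.02172,.056)),cr((.5839,.02138,.055)))
print('ray hole z.055',ray_z(c,((543+.5)/10-.5+290,(496+.5)/10-.5+140),.055))
print(to((.5405,.0174,.067),M,s['tcp_pos']))
```

```text
t 10.78 tcp [540.72  17.59  73.46] yaw 5.32 tilt [0.02 0.  ] F [-0.11  0.34 -0.44] M [-0.029 -0.025  0.005] open 11.29 q [ 0.33  0.41 -0.4   0.   -0.76  1.33]
[543.790838   496.89824993] [541.42186433 499.51829031]
ray hole z.055 [0.58338912 0.02262472 0.055     ]
[-0.024  0.017  0.646]
```

>>> send_rows(increments=[[0,0,0,0,0,0.4,5],[0,0,0,0,0,0.3,5],[0,0,0,0,0,0.1,5],[0,0,0,0,0,0.1,5],[0,0,0,0,0,0,5],[0,0,0,0,0,0,5]])

```text
clock: 11.52
tcp_pos: [0.5407, 0.0176, 0.0644]
tool_rot: [0.999, 0.046, 0.0, 0.0]
contact_force: [-1.1, 0.2, -0.5]
opening: 0.0112
```

```bash
python3 st.py
```

```text
t 11.53 tcp [540.74  17.62  64.38] yaw 5.32 tilt [0.01 0.  ] F [-1.11  0.24 -0.51] M [-0.047 -0.046 -0.032] open 11.16 q [ 0.33  0.43 -0.41  0.   -0.74  1.33]
```

>>> send_rows(increments=[[0,0,0,0,0,0.1,5],[0,0,0,0,0,0.05,5],[0,0,0,0,0,0,5],[0,0,0,0,0,0,5]])

```text
clock: 12.02
tcp_pos: [0.5407, 0.0176, 0.0628]
tool_rot: [0.999, 0.046, 0.0, -0.0]
contact_force: [-0.3, 0.2, -1.1]
opening: 0.0111
```

```bash
python3 st.py
```

```text
t 12.03 tcp [540.68  17.59  62.81] yaw 5.31 tilt [0. 0.] F [-0.26  0.2  -1.05] M [0.047 0.036 0.001] open 11.07 q [ 0.33  0.43 -0.41 -0.   -0.73  1.33]
```

>>> send_rows(increments=[[0,0,0,0,0,0.1,5],[0,0,0,0,0,0.1,5],[0,0,0,0,0,0,5],[0,0,0,0,0,0,5]])

```text
clock: 12.52
tcp_pos: [0.5407, 0.0176, 0.0608]
tool_rot: [0.999, 0.046, -0.0, 0.0]
contact_force: [1.0, -0.7, -0.8]
opening: 0.011
```

Run:
```python
from st import *
from h import *
s,M=st()
n,b,f='scene',(290,370,140,215),10
im=np.mean([r.get_image(n).astype(float) for _ in range(2)],0)
a=im[:,:,::-1].astype('uint8');cv2.imwrite(f'pics/{n}9.png',cv2.resize(a[b[2]:b[3],b[0]:b[1]],None,fx=f,fy=f,interpolation=cv2.INTER_CUBIC))
```

```text
t 12.53 tcp [540.69  17.59  60.81] yaw 5.32 tilt [ 0. -0.] F [ 0.98 -0.67 -0.83] M [0.015 0.004 0.014] open 11.04 q [ 0.33  0.43 -0.41  0.   -0.73  1.33]
```

View pics/scene9.png

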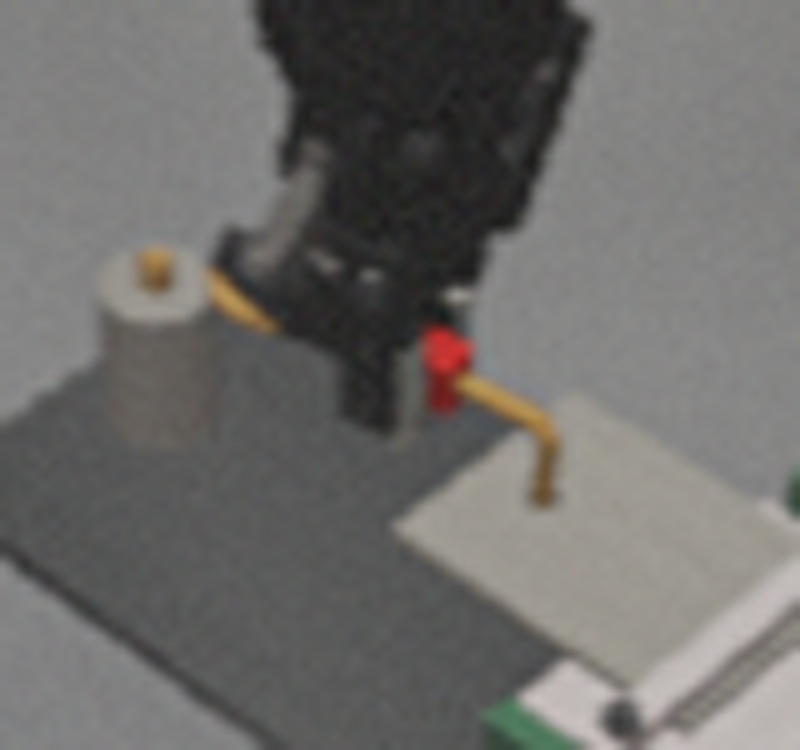

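>>> send_rows(increments=[[0,0,0,0,0,0.1,5],[0,0,0,0,0,0.1,5],[0,0,0,0,0,0.1,5],[0,0,0,0,0,0,5],[0,0,0,0,0,0,5]])

```text
clock: 13.25
tcp_pos: [0.5407, 0.0176, 0.0578]
tool_rot: [0.999, 0.046, 0.0, 0.0]
contact_force: [0.0, -0.1, -1.7]
opening: 0.0108
```

```bash
python3 st.py
```

```text
t 13.25 tcp [540.7   17.6   57.82] yaw 5.32 tilt [ 0. -0.] F [ 0.03 -0.1  -1.66] M [-0.014  0.007  0.042] open 10.76 q [ 0.33  0.44 -0.41  0.   -0.72  1.33]
```

>>> send_rows(increments=[[0,0,0,0,0,0.15,5],[0,0,0,0,0,0.2,5],[0,0,0,0,0,0,5],[0,0,0,-0.1,-0.01,0,5],[0,0,0,-0.1,-0.01,0,5],[0,0,0,-0.1,-0.01,0,5],[0,0,0,-0.1,-0.02,0,5],[0,0,0,-0.1,-0.02,0,5],[0,0,0,0,0,0,5]])

```text
clock: 14.38
tcp_pos: [0.5359, 0.0179, 0.0545]
tool_rot: [0.999, 0.046, 0.0, -0.0]
contact_force: [4.0, -2.0, -3.9]
opening: 0.0111
```

```bash
python3 st.py
```

```text
t 14.38 tcp [535.94  17.87  54.48] yaw 5.32 tilt [0.04 0.01] F [ 3.99 -2.   -3.89] M [-0.426 -1.156 -0.045] open 11.12 q [ 0.34  0.43 -0.43  0.   -0.71  1.33]
```

>>> send_rows(increments=[[0,0,0,-0.2,-0.03,0,5],[0,0,0,-0.3,-0.04,0,5],[0,0,0,-0.3,-0.04,0,5],[0,0,0,-0.3,-0.04,0,5],[0,0,0,-0.3,-0.04,0,5],[0,0,0,-0.3,-0.03,0,5],[0,0,0,-0.2,-0.02,0,5],[0,0,0,0,0,0,5]])

```text
clock: 15.38
tcp_pos: [0.5167, 0.0185, 0.0545]
tool_rot: [0.999, 0.046, 0.0, -0.0]
contact_force: [5.3, -0.9, -2.7]
opening: 0.0107
```

Run:
```python
from st import *
from h import *
s,M=st()
for n,b,f in(('top',(265,345,150,250),6),('scene',(290,370,140,215),10)):
    im=np.mean([r.get_image(n).astype(float) for _ in range(2)],0)
    a=im[:,:,::-1].astype('uint8');cv2.imwrite(f'pics/{n}10.png',cv2.resize(a[b[2]:b[3],b[0]:b[1]],None,fx=f,fy=f,interpolation=cv2.INTER_CUBIC))
```

```text
t 15.38 tcp [516.74  18.54  54.5 ] yaw 5.32 tilt [0.05 0.01] F [ 5.27 -0.95 -2.7 ] M [-0.395 -1.297 -0.087] open 10.66 q [ 0.35  0.41 -0.48  0.   -0.68  1.31]
```

View pics/scene10.png

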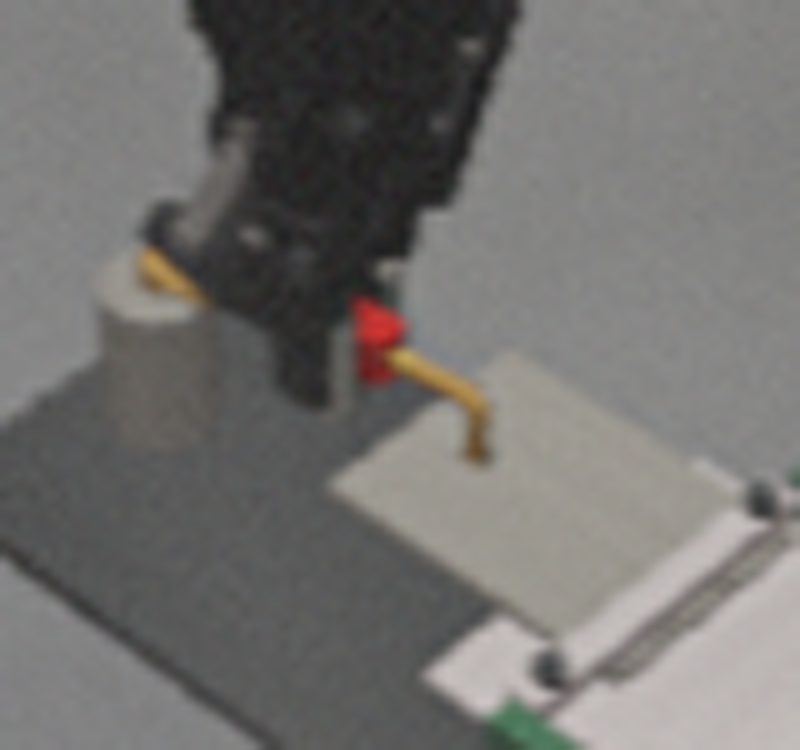

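View pics/top10.png

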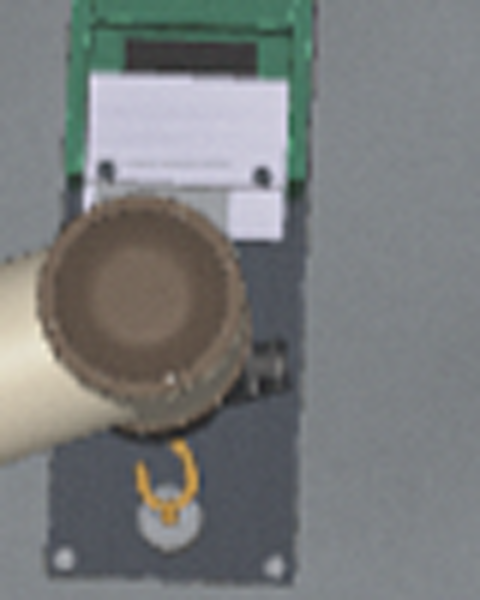

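>>> send_rows(increments=[[0,0,0,-0.2,-0.02,0,5],[0,0,0,-0.3,-0.02,0,5],[0,0,0,-0.3,-0.02,0,5],[0,0,0,-0.3,-0.02,0,5],[0,0,0,-0.3,-0.02,0,5],[0,0,0,-0.3,-0.02,0,5],[0,0,0,-0.1,0,0,5],[0,0,0,0,0,0,5],[0,0,0,0,0,0,5]])

```text
clock: 16.7
tcp_pos: [0.4997, 0.0187, 0.0546]
tool_rot: [0.999, 0.047, 0.001, -0.0]
contact_force: [5.1, 1.2, -4.2]
opening: 0.0111
```

Run:
```python
from st import *
from h import *
s,M=st()
for n,b,f in(('top',(265,345,180,250),8),('scene',(290,370,140,215),10)):
    im=np.mean([r.get_image(n).astype(float) for _ in range(3)],0)
    c=r.get_calibration(n);l=s['tcp_pos']+[0,0,.0204]-M[:,0]*.045
    for P in (l,(.45475,.01383,.066)): print(n,(proj(c,P)[0]-[b[0],b[2]]+.5)*f-.5)
    a=im[:,:,::-1].astype('uint8');cv2.imwrite(f'pics/{n}11.png',cv2.resize(a[b[2]:b[3],b[0]:b[1]],None,fx=f,fy=f,interpolation=cv2.INTER_CUBIC))
print(l)
```

```text
t 16.7 tcp [499.66  18.71  54.62] yaw 5.36 tilt [0.16 0.06] F [ 5.14  1.22 -4.21] M [ 0.148 -1.611  0.036] open 11.08 q [ 0.36  0.39 -0.52 -0.   -0.66  1.3 ]
top [223.51425842 443.30742923]
top [225.84328115 445.56586321]
scene [153.69118174 231.80065025]
scene [152.72752657 257.90300462]
[0.45486116 0.01451026 0.07489453]
```

View pics/scene11.png

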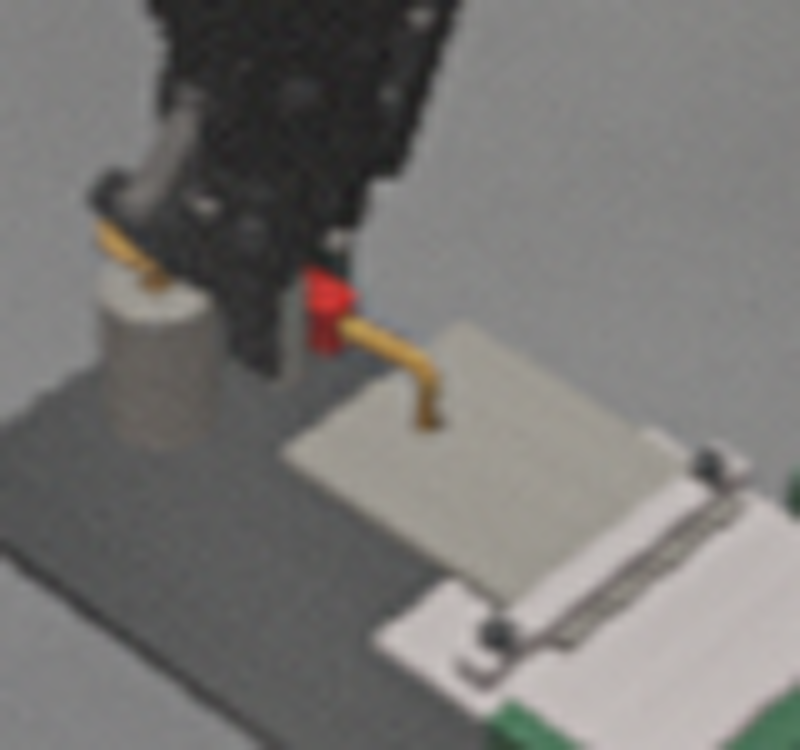

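View pics/top11.png

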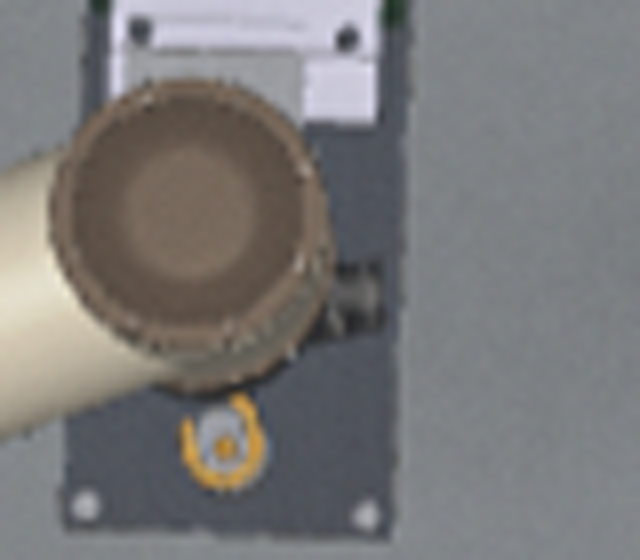

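>>> send_rows(increments=[[0,0,0,0,0.03,0.15,5],[0,0,0,0,0,0.15,5],[0,0,0,0,0,0.15,5],[0,0,0,0,0,0.15,5],[0,0,0,0,0,0,5],[0,0,0,0,0,0,5]])

```text
clock: 17.75
tcp_pos: [0.5012, 0.0186, 0.0497]
tool_rot: [0.999, 0.047, 0.003, -0.001]
contact_force: [6.3, -1.2, 1.2]
opening: 0.0113
```

```bash
python3 st.py
```

```text
t 17.75 tcp [501.21  18.55  49.72] yaw 5.39 tilt [0.35 0.08] F [ 6.25 -1.17  1.19] M [-0.192 -1.805 -0.072] open 11.29 q [ 0.36  0.39 -0.52  0.   -0.65  1.3 ]
```

```bash
cat > look.py <<'E'
import sys
from st import *
from h import *
s,M=st(); k=sys.argv[1]
for n,b,f in(('top',(265,345,180,250),8),('scene',(290,370,140,215),10)):
    im=np.mean([r.get_image(n).astype(float) for _ in range(2)],0)
    c=r.get_calibration(n);l=s['tcp_pos']+[0,0,.0204]-M[:,0]*.045
    print(n,(proj(c,l)[0]-[b[0],b[2]]+.5)*f-.5)
    a=im[:,:,::-1].astype('uint8');cv2.imwrite(f'pics/{n}{k}.png',cv2.resize(a[b[2]:b[3],b[0]:b[1]],None,fx=f,fy=f,interpolation=cv2.INTER_CUBIC))
E
python3 look.py 12
```

```text
t 17.75 tcp [501.21  18.55  49.72] yaw 5.39 tilt [0.35 0.08] F [ 6.25 -1.17  1.19] M [-0.192 -1.805 -0.072] open 11.29 q [ 0.36  0.39 -0.52  0.   -0.65  1.3 ]
top [224.35310901 440.34267751]
scene [158.05114927 248.96236772]
```

View pics/scene12.png

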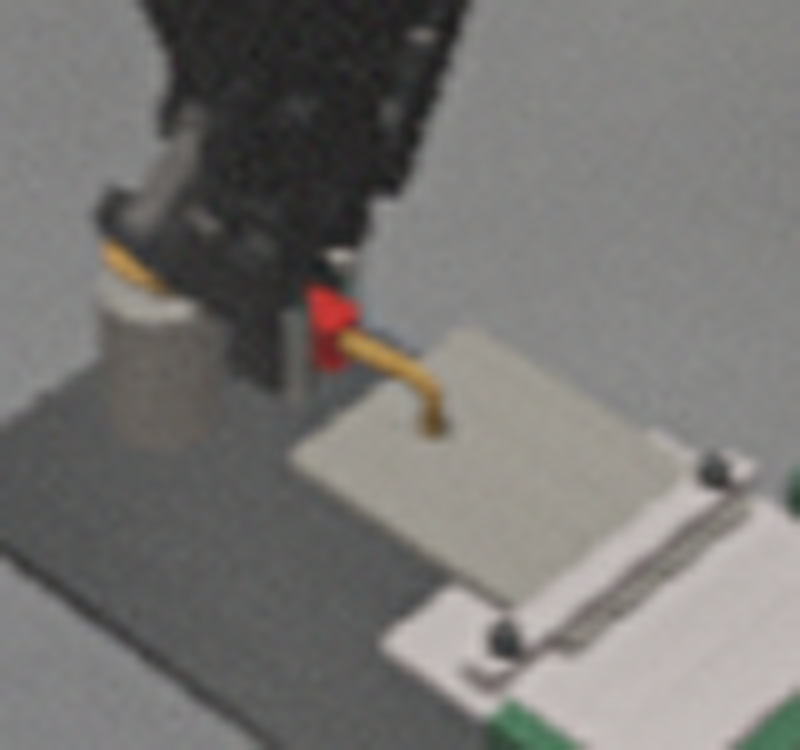

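View pics/top12.png

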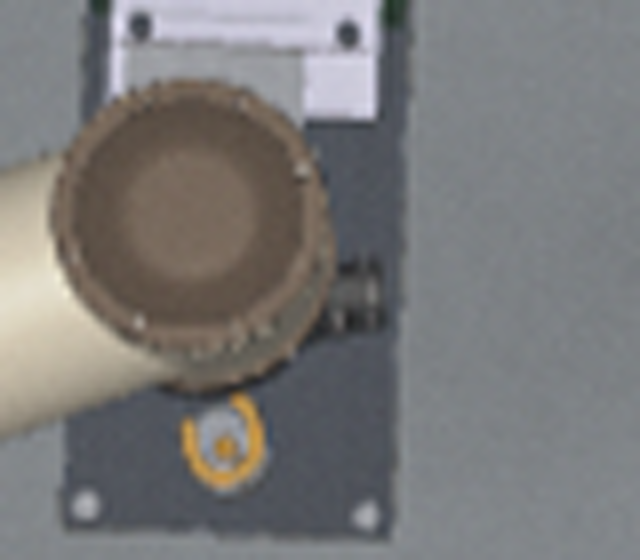

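>>> send_rows(increments=[[0,0,0,-0.1,0,0,5],[0,0,0,-0.1,0,0.1,5],[0,0,0,0,0,0.15,5],[0,0,0,0,0,0.15,5],[0,0,0,0,0,0,5],[0,0,0,0,0,0,5]])

```text
clock: 18.7
tcp_pos: [0.4994, 0.0185, 0.0458]
tool_rot: [0.999, 0.047, 0.003, -0.001]
contact_force: [6.9, -0.6, 1.0]
opening: 0.0112
```

```bash
python3 look.py 13
```

```text
t 18.7 tcp [499.44  18.5   45.79] yaw 5.4 tilt [0.38 0.09] F [ 6.89 -0.61  0.97] M [-0.134 -1.905 -0.069] open 11.2 q [ 0.36  0.4  -0.53  0.   -0.63  1.3 ]
top [224.68566019 445.86478187]
scene [153.58216216 257.21607848]
```

View pics/scene13.png

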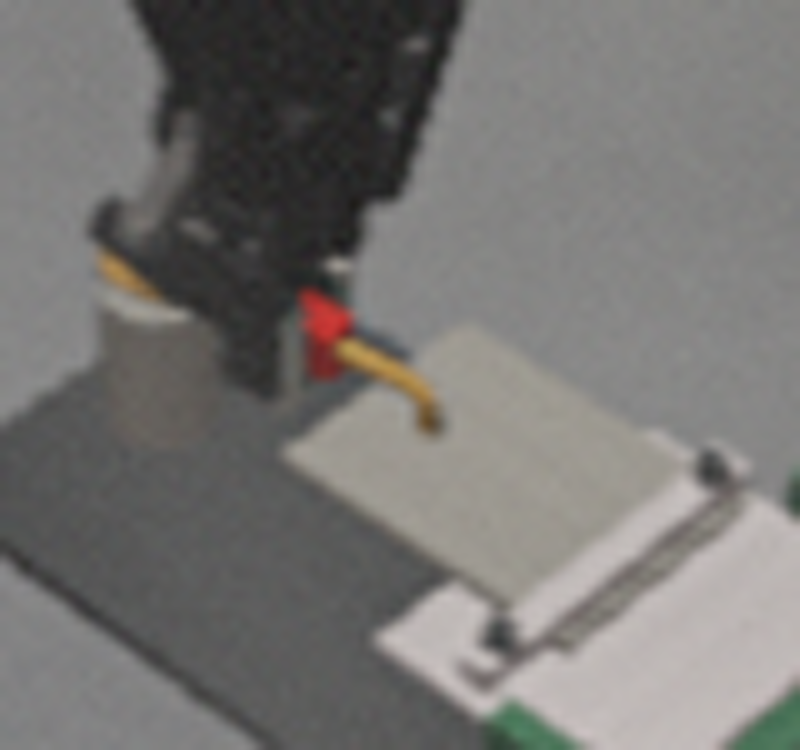

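View pics/top13.png

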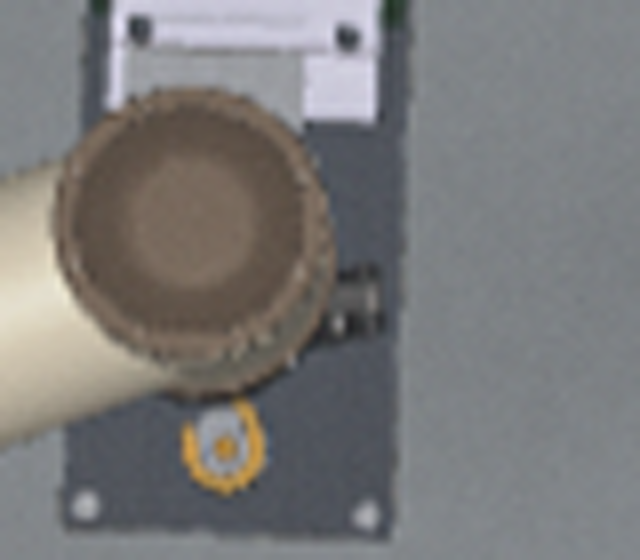

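>>> send_rows(increments=[[0,0,0,0,0,0.1,5],[0,0,0,0,0,0.1,5],[0,0,0,0,0,0.1,5],[0,0,0,0,0,0,5],[0,0,0,0,0,0,5]])

```text
clock: 19.52
tcp_pos: [0.4993, 0.0185, 0.0428]
tool_rot: [0.999, 0.047, 0.003, -0.001]
contact_force: [6.4, 0.2, 0.7]
opening: 0.0109
```

```bash
python3 st.py
```

```text
t 19.52 tcp [499.3   18.47  42.78] yaw 5.4 tilt [0.36 0.09] F [6.36 0.2  0.68] M [-0.11  -1.868 -0.026] open 10.92 q [ 0.36  0.4  -0.53  0.   -0.63  1.3 ]
```

>>> send_rows(increments=[[0,0,0,0,0,0.1,5],[0,0,0,0,0,0.1,5],[0,0,0,0,0,0,5],[0,0,0,0,0,0,5]])

```text
clock: 20.02
tcp_pos: [0.4994, 0.0185, 0.041]
tool_rot: [0.999, 0.047, 0.003, -0.001]
contact_force: [6.4, -0.0, 2.5]
opening: 0.0106
```

```bash
python3 look.py 14
```

```text
t 20.02 tcp [499.45  18.45  40.95] yaw 5.39 tilt [0.38 0.09] F [ 6.41 -0.03  2.55] M [-0.208 -1.821 -0.074] open 10.62 q [ 0.36  0.41 -0.54  0.   -0.62  1.3 ]
top [225.09706376 446.90742554]
scene [154.06095365 270.78483447]
```

View pics/scene14.png

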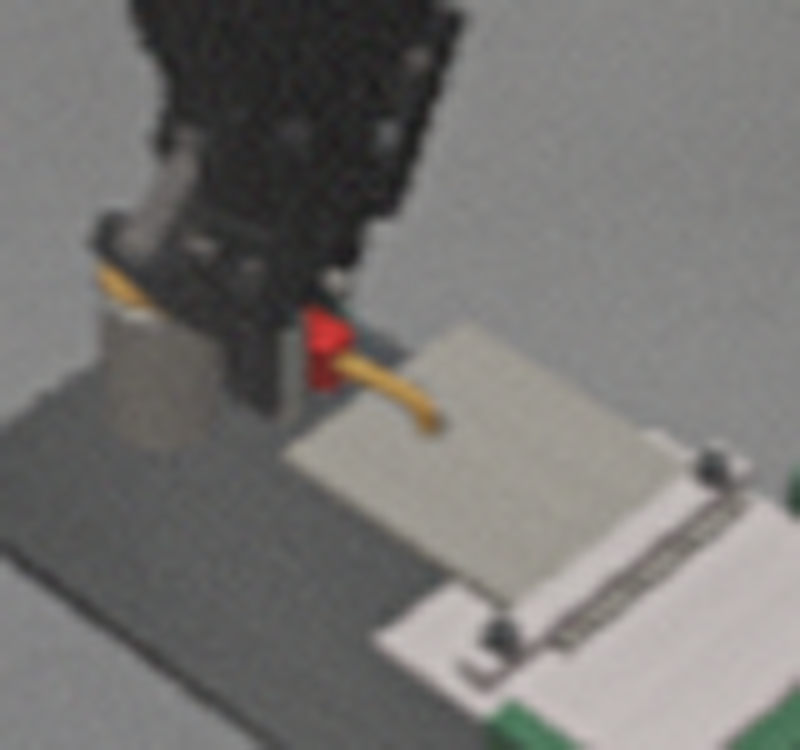

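>>> send_rows(increments=[[0,0,0,0.1,0.01,0,5],[0,0,0,0.1,0.01,0,5],[0,0,0,0.1,0.01,0,5],[0,0,0,0,0,0,5],[0,0,0,0,0,0,5]])

```text
clock: 20.85
tcp_pos: [0.5024, 0.0184, 0.0409]
tool_rot: [0.999, 0.047, 0.003, -0.001]
contact_force: [6.8, -0.4, 1.9]
opening: 0.0109
```

```bash
python3 st.py
```

```text
t 20.85 tcp [502.37  18.38  40.94] yaw 5.4 tilt [0.37 0.09] F [ 6.82 -0.44  1.91] M [-0.203 -1.735 -0.009] open 10.94 q [ 0.36  0.41 -0.53  0.   -0.63  1.3 ]
```

>>> send_rows(increments=[[0,0,0,0.1,0.01,0,5],[0,0,0,0.1,0.01,0,5],[0,0,0,0,0,0,5],[0,0,0,0,0,0,5]])

```text
clock: 21.35
tcp_pos: [0.5043, 0.0183, 0.041]
tool_rot: [0.999, 0.047, 0.003, -0.001]
contact_force: [5.9, -1.0, 1.5]
opening: 0.0108
```

```bash
python3 st.py
```

```text
t 21.35 tcp [504.33  18.33  40.95] yaw 5.39 tilt [0.36 0.08] F [ 5.89 -0.97  1.51] M [-0.161 -1.77  -0.067] open 10.76 q [ 0.36  0.41 -0.52  0.   -0.63  1.3 ]
```

>>> send_rows(increments=[[0,0,0,0.1,0.01,0,5],[0,0,0,0,0,0,5],[0,0,0,0,0,0,5]])

```text
clock: 21.72
tcp_pos: [0.5048, 0.0182, 0.0407]
tool_rot: [0.999, 0.047, 0.003, -0.001]
contact_force: [4.8, -0.1, 5.0]
opening: 0.0111
```

```bash
python3 look.py 15
```

```text
t 21.73 tcp [504.79  18.22  40.69] yaw 5.38 tilt [0.3  0.07] F [ 4.79 -0.11  4.97] M [ 0.028 -1.638 -0.033] open 11.14 q [ 0.36  0.41 -0.52  0.   -0.63  1.31]
top [225.8597347 432.9165996]
scene [168.02942803 280.66577008]
```

View pics/top15.png

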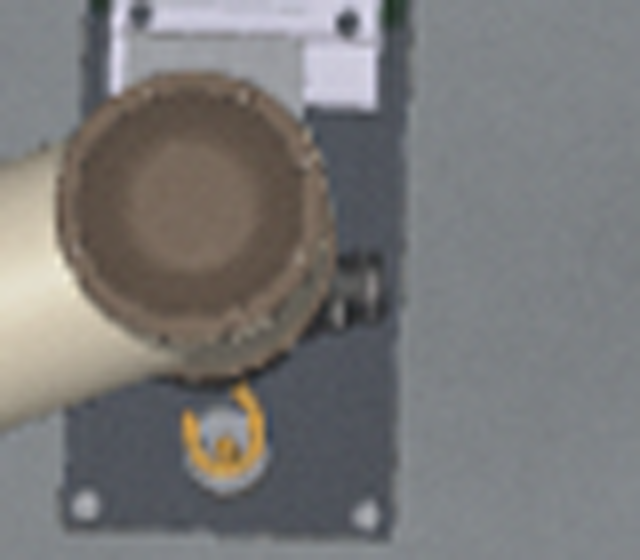

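>>> send_rows(increments=[[0,0,0,0,0,-0.06,5],[0,0,0,0.04,0,0,5],[0,0,0,0,0,0,5],[0,0,0,0,0,0,5]])

```text
clock: 22.42
tcp_pos: [0.5047, 0.0182, 0.0409]
tool_rot: [0.999, 0.047, 0.002, -0.0]
contact_force: [4.4, 0.5, 2.2]
opening: 0.0109
```

```bash
python3 st.py
```

```text
t 22.43 tcp [504.68  18.2   40.86] yaw 5.37 tilt [0.23 0.06] F [4.44 0.45 2.22] M [ 0.107 -1.691 -0.04 ] open 10.91 q [ 0.36  0.41 -0.52  0.   -0.63  1.31]
```

>>> send_rows(increments=[[0,0,0,0.05,0,0,5],[0,0,0,0.05,0,0,5],[0,0,0,0,0,0,5],[0,0,0,0,0,0,5]])

```text
clock: 22.92
tcp_pos: [0.5048, 0.018, 0.0404]
tool_rot: [0.999, 0.047, 0.001, -0.0]
contact_force: [4.5, 2.2, 4.9]
opening: 0.0108
```

```bash
python3 st.py
```

```text
t 22.93 tcp [504.81  18.01  40.44] yaw 5.35 tilt [0.12 0.04] F [4.52 2.17 4.89] M [ 0.608 -1.528  0.044] open 10.82 q [ 0.36  0.42 -0.52  0.   -0.63  1.31]
```

>>> send_rows(increments=[[0,0,0,0,-0.04,-0.08,5],[0,0,0,0.05,0,-0.02,5],[0,0,0,0,0,0,5],[0,0,0,0,0,0,5]])

```text
clock: 23.42
tcp_pos: [0.5046, 0.0181, 0.0407]
tool_rot: [0.999, 0.046, 0.0, -0.0]
contact_force: [5.7, 1.3, 1.4]
opening: 0.0112
```

```bash
python3 st.py
```

```text
t 23.43 tcp [504.55  18.09  40.73] yaw 5.32 tilt [0.02 0.01] F [5.72 1.27 1.43] M [ 0.252 -1.619 -0.013] open 11.25 q [ 0.36  0.42 -0.52  0.   -0.64  1.31]
```

```bash
python3 look.py 16; python3 -c "
from st import *
for i in range(3):
    s=r.observe();print(np.round(s['contact_force'],2),np.round(s['moment'],3),np.round(s['tau'],2)); r.get_image('top')"
```

```text
t 23.43 tcp [504.55  18.09  40.73] yaw 5.32 tilt [0.02 0.01] F [5.72 1.27 1.43] M [ 0.252 -1.619 -0.013] open 11.25 q [ 0.36  0.42 -0.52  0.   -0.64  1.31]
top [226.05498621 433.49685262]
scene [167.12616951 279.68972553]
[5.96 1.22 1.55] [ 0.274 -1.621  0.011] [-4.200e-01 -3.242e+01  8.190e+00  1.640e+00 -1.630e+00 -2.000e-02]
[4.88 1.55 1.41] [ 0.304 -1.609  0.073] [-4.200e-01 -3.242e+01  8.190e+00  1.640e+00 -1.630e+00 -2.000e-02]
[6.17 1.23 1.46] [ 0.274 -1.624  0.022] [-4.200e-01 -3.242e+01  8.190e+00  1.640e+00 -1.630e+00 -2.000e-02]
```

View pics/scene16.png

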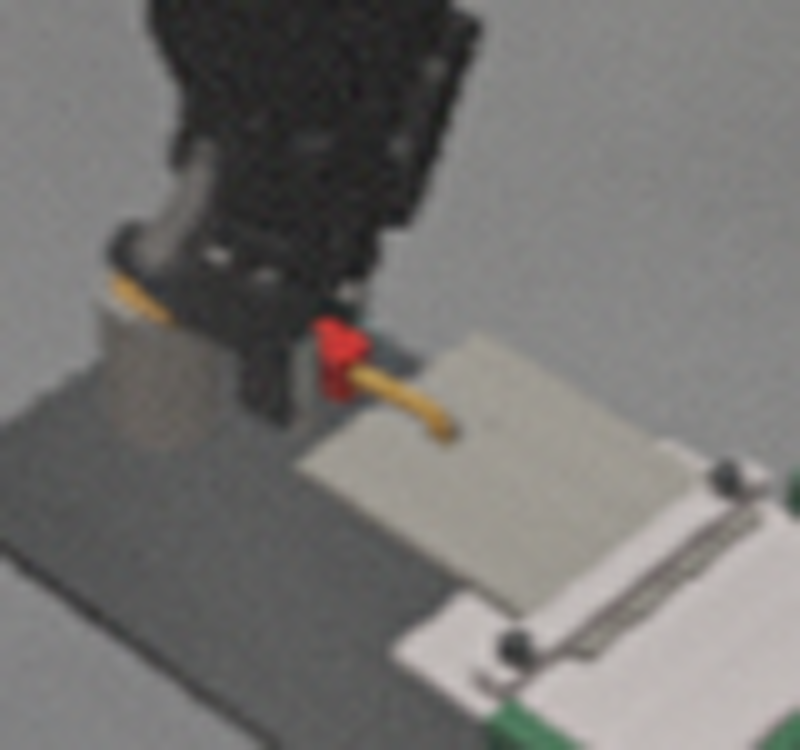

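View pics/top16.png

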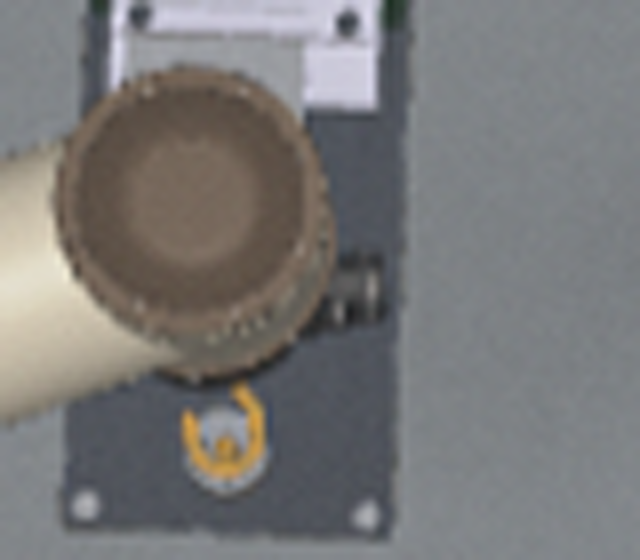

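>>> send_rows(increments=[[0,0,0,0.1,0,0,5]])

```text
clock: 23.9
tcp_pos: [0.5048, 0.018, 0.0407]
tool_rot: [0.999, 0.046, -0.001, 0.0]
contact_force: [1.7, 2.3, 4.5]
opening: 0.0108
```

```bash
python3 st.py
```

```text
t 23.9 tcp [504.85  18.02  40.65] yaw 5.31 tilt [-0.07 -0.01] F [1.75 2.27 4.52] M [ 0.518 -0.881  0.011] open 10.82 q [ 0.36  0.42 -0.52 -0.   -0.64  1.31]
```

>>> send_rows(increments=[[0,0,0,0,0,0,5]])

```text
clock: 24.02
tcp_pos: [0.5048, 0.018, 0.0407]
tool_rot: [0.999, 0.046, -0.001, 0.0]
contact_force: [2.9, 1.6, 3.2]
opening: 0.011
```

```bash
python3 st.py
```

```text
t 24.02 tcp [504.84  18.03  40.69] yaw 5.3 tilt [-0.07 -0.01] F [2.94 1.58 3.19] M [ 0.443 -1.096 -0.027] open 10.96 q [ 0.36  0.42 -0.52 -0.   -0.64  1.31]
```

>>> send_rows(increments=[[0,0,0,0,0,0,5],[0,0,0,0,0,0,5]])

```text
clock: 24.28
tcp_pos: [0.5049, 0.018, 0.0407]
tool_rot: [0.999, 0.046, -0.001, 0.0]
contact_force: [2.7, 1.8, 2.2]
opening: 0.0109
```

```bash
python3 st.py;  python3 -c "
from st import *
s=r.observe();print(np.round(s['tau'],2))"
```

```text
t 24.27 tcp [504.87  18.04  40.72] yaw 5.31 tilt [-0.06 -0.01] F [2.72 1.76 2.23] M [ 0.52  -0.936  0.027] open 10.88 q [ 0.36  0.42 -0.52 -0.   -0.64  1.31]
[-8.600e-01 -3.233e+01  9.300e+00  2.110e+00 -1.080e+00 -2.000e-02]
```

>>> send_rows(increments=[[0,0,0,0.05,-0.04,-0.03,5],[0,0,0,0.03,0,0,5],[0,0,0,0,0,0,5],[0,0,0,0,0,0,5]])

```text
clock: 24.78
tcp_pos: [0.505, 0.0181, 0.0408]
tool_rot: [0.999, 0.046, -0.001, 0.0]
contact_force: [0.7, -1.2, 0.4]
opening: 0.0112
```

```bash
python3 st.py
```

```text
t 24.77 tcp [504.98  18.12  40.76] yaw 5.29 tilt [-0.14 -0.04] F [ 0.67 -1.18  0.43] M [-0.154 -0.288  0.055] open 11.2 q [ 0.36  0.42 -0.52 -0.   -0.64  1.31]
```

>>> send_rows(increments=[[0,0,0,0,0,0,15],[0,0,0,0,0,0,18],[0,0,0,0,0,0,24],[0,0,0,0,0,0,32],[0,0,0,0,0,0,36],[0,0,0,0,0,0,36]])

```text
clock: 25.52
tcp_pos: [0.5061, 0.0186, 0.0412]
tool_rot: [0.999, 0.046, -0.0, 0.0]
contact_force: [0.5, -0.2, -0.2]
opening: 0.0303
```

```bash
python3 look.py 17
```

```text
t 25.52 tcp [506.12  18.59  41.21] yaw 5.32 tilt [-0. -0.] F [ 0.47 -0.23 -0.18] M [ 0.026  0.02  -0.046] open 30.34 q [ 0.36  0.42 -0.51 -0.   -0.64  1.31]
top [224.74118762 429.272061  ]
scene [172.62343241 279.94552116]
```

View pics/scene17.png

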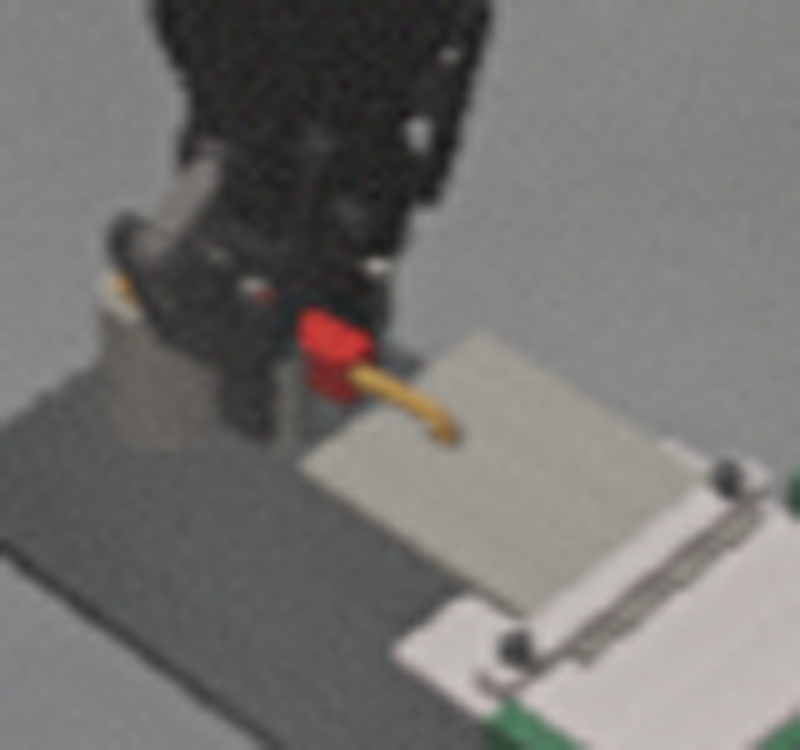

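Released, and the gate did not move. Now straight up.

>>> send_rows(increments=[[0,0,0,0,0,-0.5,36],[0,0,0,0,0,-1.5,36],[0,0,0,0,0,-2.5,36],[0,0,0,0,0,-3,36],[0,0,0,0,0,-3,36],[0,0,0,0,4,-2,36],[0,0,0,0,5,0,36],[0,0,0,0,5,0,36],[0,0,0,0,5,0,36],[0,0,0,0,5,0,36],[0,0,0,0,0,0,36],[0,0,0,0,0,0,36]])

```text
clock: 27.22
tcp_pos: [0.5282, -0.2204, 0.1669]
tool_rot: [0.999, 0.046, 0.0, -0.0]
contact_force: [-0.7, 0.4, 0.9]
opening: 0.0309
```

```bash
python3 look.py 18
python3 - <<'E'
from workcell import r
import cv2
cv2.imwrite('pics/scene18full.png',r.get_image('scene')[:,:,::-1]); cv2.imwrite('pics/top18full.png',r.get_image('top')[:,:,::-1])
E
```

```text
t 27.23 tcp [ 528.17 -220.42  166.89] yaw 5.27 tilt [0.04 0.01] F [-0.68  0.42  0.86] M [0.051 0.049 0.02 ] open 30.92 q [-0.11  0.35 -0.22 -0.   -1.    1.78]
top [896.45770946 340.55493007]
scene [-534.2074851   451.48613978]
```

View pics/scene18.png

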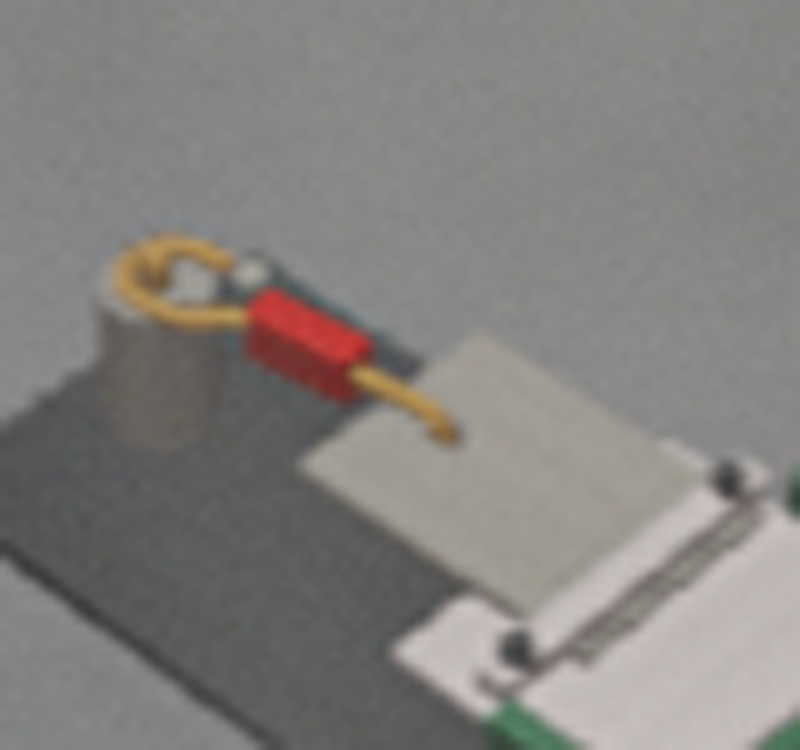

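View pics/top18.png

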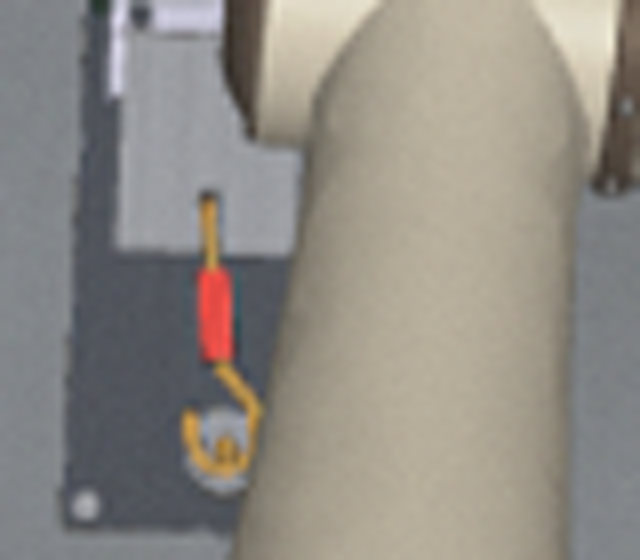

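View pics/top18full.png

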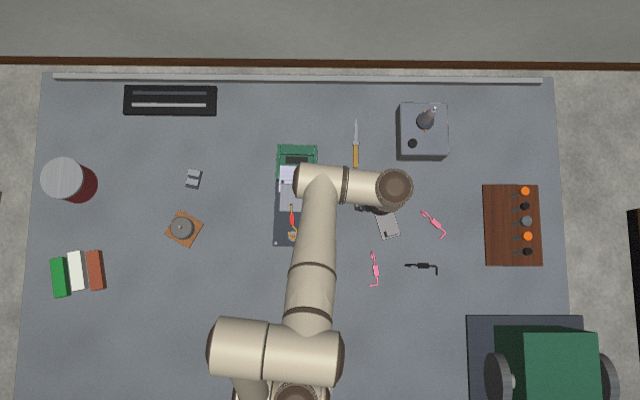

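The pictures show the loop round the post (scene crop (150,275)) and the hook end in the hole (450,435). The gate is open, nothing else has been moved, and the gripper is clear of everything.

```bash
python3 -c "
from workcell import r
print(r.job_done()); print(r.observe()['clock'])"
```

```text
the job is handed in; nothing more can be done
None
the job is handed in; nothing more can be done
```

The gate is held open by the hook, and I handed the job in at about 27 s of the 62 s allowed.

**What I did:**
- I took the brass S-hook with the red sleeve, leaving the pink and black look-alikes alone, and lifted it straight out of its rest.
- The down-turned end went through the tongue hole on the first careful lowering. The cameras placed the hole at about x +4 mm, y +12 mm from tongue_mid, and I felt no contact on the way in.
- I drew the gate about 39–40 mm, set the loop down over the post, and eased off until the force on the tool was close to zero. I then opened the fingers and moved the arm clear.

**Last checks:**
- After release and retreat, the pictures show the loop seated against the post and the hook end still in the hole.
- The tongue stayed where it was when I let go, at a gate opening of about 34 mm by my estimate.
- The bystanders look unmoved in the last top picture; I compared them only by eye.

**What did not agree cleanly:**
- **Easing off:** the force along the pull stayed at 4–6 N for about 2 mm of commanded travel after the loop touched the post. It then fell to about 0.7 N.
- **Force on the extractor:** the net force on the tool peaked at about 7–8 N in the readings. I could not measure the sum of all contacts directly. I estimate it at no more than about 15 N, under the 20 N limit.

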